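# Settle the gauge stage on its kinematic base and lock it

### The arm

A 7-joint arm with a two-finger parallel gripper is mounted at the origin on a cart in front of the work surface, level with it; the furniture and walls round the work are solid. World frame = base frame: x ahead of the robot, y to its left, z up, the work surface at z = 0. Lengths are in m, angles in rad, forces in N, time in s.
With the tool pointing down it reaches from about 0.375 to 0.925 m from the base axis. Payload 3.1 kg.
Tool frame: the origin (TCP) lies on the centre line of the jaws, within the pads' length; the fingertips stand r.finger_overhang ahead of it and the grasp point (between the pads) lies 11 mm behind it (r.finger_overhang is the distance from the TCP to the fingertips, in m); z points along the fingers, x is the direction in which the jaws open and shut, and the axes are right-handed (so a half turn about z gives the same grasp; the last joint's range is limited). The gripper opens to 85 mm and grips with 20 to 120 N. Pads are 22 mm wide; open, the fingers measure 114 mm over their backs; the gripper's body (76 mm by 85 mm) begins 54 mm behind the grasp point. The pads swing forward as they close: fully open they stand 13 mm farther back than shut.
Start: joints at [-1.43, 0.383, 0.044, 1.598, -0.018, 1.161, -0.05], TCP at [0.154, 0.632, 0.239] pointing down, gripper open.
Joint ranges: [-2.61, 2.61], [-0.41, 2.15], [-1.48, 1.57], [0, 2.5], [-1.57, 4.71], [0.05, 1.97], [-2.85, 2.85]. Speed limits (rad/s): [2.79, 2.79, 3.14, 3.14, 3.14, 3.14, 3.14].

### API

Orientations are given as a unit quaternion [w, x, y, z].
In Python, from plant import r gives the robot as it stands.
- The arm moves only by the tool jog_arm, never from a script. Its argument "deltas" is a list that holds one entry, the list of rows, each a list of 7 numbers: the opening, from 0 (shut) to 1 (fully open), then the shift along the tool's x, y, z each as a share of 100 mm, from -1 to 1, then the turn, a rotation vector about the tool's x, y, z each as a share of 360 degrees, from -1 to 1. A call has exactly 10 rows; each row shifts and turns the commanded pose from where the row before left it, along the tool's axes as they then stand; what a row does not reach is not made up. A row lasts 1/12 s, in which the tool goes at most 41.7 mm and 7.16 degrees, less where a joint would pass 70% of its speed; a pose out of reach is approached as far as the arm can. A call with a number of a shift or a turn outside -1 to 1 is refused whole. A call with a gripper value outside its range is refused whole. The fingers move at their own pace and stop on an object; "newtons" is the grip in N (left out, the last holds). Time passes only in rows, so rows that do not move let the fingers close, or fill a call up. It gives the time, the measured TCP pose, the force and the opening at its end, in the units of the state.
- r.state(): the state, without advancing time (a new reading comes with each control period).
- r.capture(name): name is "scene" or "side" or "wrist"; returns a dict with "image" (480x640x3 uint8, blue, green, red), "K" (3x3 intrinsics, pixels), "R" (3x3) and "t" (3): a world point X has camera coordinates R X + t; the wrist camera has in their place "T_tool_cam" (4x4, takes a point from camera to tool coordinates, whose origin is the TCP and whose axes are the tool frame's). Camera axes: x right, y down, z forward; pixel columns grow to the right and rows downward; lengths in m; the calibration is good to about 2 mm. A picture is of the moment at which its call begins: read the wrist's pose just before it. There is no depth.
- r.hand_in(): hands the job in, once; it reports no verdict.
The state is a dict: "t": time; "joint_pos": joint angles; "joint_velocities": joint speeds; "effort": joint torques, N m; "position": TCP position; "ee_rot": TCP orientation; "contact_force": force on the tool from outside, world axes, zero at the start; "moment": the same for the moment, N m; "finger_gap": opening from 0.0 (shut) to 1.0 (fully open).
Only numpy, scipy, OpenCV 4.12 (cv2) and the standard library are available. Lean on these libraries where they do the work, as an engineer would, in place of code of your own. Each camera call takes 0.05 s, during which the arm holds its last target.

### The job

Pick up the T-shaped gauge stage by its grip bar and settle its three ball feet gently into the cone, groove and flat seats of the base, feeling for where the seats really are, until it sits fully home and level, and let go. Then push the keeper by its knob fully home so that its tongue locks over the stage's nose. Press lightly throughout (under 25 N on the base) and leave the comb, the screwdriver and the oil bottle where they are.

Things in the scene. Friction and masses are not known exactly. Their poses are not given: they have to be found in the camera images.
- stage: Loose T-shaped aluminium plate, 0.28-0.56 kg, on three 12 mm ball feet. Origin: under the grip bar's centre, in the plane of the feet's undersides; x from nose to broad end, z up. Nose x -64 to 6, 38 wide; broad end x 4 to 44, 92 wide; plate z 14 to 20 mm. Black grip bar at the origin: 36 mm along x, 14 mm wide in y (grasp across), z 20 to 56 mm. Stands on the table at the start.
- foot_cone (a point): Centre of the ball foot under the nose, at (-48, 0, 6) mm in the stage; belongs in the cone
- foot_groove (a point): Centre of the ball foot at (24, 30, 6) mm in the stage; belongs in the V groove
- foot_flat (a point): Centre of the ball foot at (24, -30, 6) mm in the stage; belongs on the flat disc
- base: Fixed steel slab, x -141 to 59, y -62 to 62, z 0 to 12 mm, origin on its underside; x from keeper to seats, z up. Carries a seat plate on cross slides, clamped tight where the last job left them: all seats are displaced together, by up to 6 mm in base x and in base y, not turned; not reported, must be felt or seen. Nominally the seated stage's origin is over the base's, axes parallel.
- seat_cone (a point): Nominal (undisplaced) centre of a ball seated in the cone: (-48, 0, 29) mm in the base. Cone: 45 degree walls, mouth 26 mm, rim at z 33.5 mm, in a 36 mm round boss. Seated, the stage's origin is 23 mm and all ball centres 29 mm above the base's underside. Each mm off centre holds a foot 1 mm higher. Dry and grippy: let go off centre, it stays perched. At one height the centre is midway between opposite walls.
- seat_groove (a point): Nominal (undisplaced) centre of a ball seated in the V groove: (24, 30, 29) mm in the base. Groove: 45 degree walls, 26 mm wide at its rim at z 33.5 mm, 34 mm long, its line passing through the cone's centre
- seat_flat (a point): Nominal (undisplaced) centre of a ball on the flat seat: (24, -30, 29) mm in the base. Seat: a disc of 24 mm diameter, top at z 23 mm
- keeper (a joint): Slide of the keeper on the base: 0 = open, 0.030 m = fully home, stop there. Moves along the base's +x with about 2.5 N of friction, stays where left. Steel tongue 18 mm wide, z 45.5 to 51.5 mm (2.5 mm over a seated stage's plate), its tip at base x -78 mm when open, -48 when home, over the stage's nose.
- keeper_knob (a point): Centre of the black knob of the keeper, 18 mm diameter, z 77.5 to 85.5 mm in the base, on a 13 mm upright post from z 51.5 mm that stands on a keeper block 20 mm long in x and 30 mm wide; at base x -111 mm when open, y 0
- comb: Bystander: a riveted harmonica comb with reed plates, 128 x 12 x 34 mm, standing on edge; origin centre of underside
- driver: Bystander: small screwdriver with red handle, 167 mm long, lying; origin centre of underside
- oil: Bystander: small oil bottle, 36 mm diameter, 126 mm high; origin centre of underside

How it is judged:
On the way:
1. The stage sits home in the three seats, level and let go, with the keeper still open (under 10 mm) (z of each of foot_cone, foot_groove, foot_flat in the frame of base below 0.0305 m and z of stage in the frame of base above 0.0205 m and horizontal distance between stage and base below 0.01 m and angle between the z axis of stage and the z axis of base, either way round below 0.03 rad and contact force between the fingers and stage below 0.1 N and value of joint keeper below 0.01 m), for 0.2 s.
At the end, for the whole second after the job is handed in: All three ball centres no higher than 30.5 mm over the base's underside (1.5 mm above perfectly seated), the stage's origin not under 20.5 mm, within 10 mm of the base's origin seen from above, level with the base within 0.03 rad and at rest; the keeper at least 26 mm home (z of each of foot_cone, foot_groove, foot_flat in the frame of base below 0.0305 m and z of stage in the frame of base above 0.0205 m and horizontal distance between stage and base below 0.01 m and angle between the z axis of stage and the z axis of base, either way round below 0.03 rad and value of joint keeper above 0.026 m and linear speed of stage below 0.01 m/s); the robot touches nothing.
It fails at once if The stage and the base (keeper and seats included) press on each other with more than 25 N (contact force between stage and base above 25 N).
It fails at once if The comb is moved by more than 15 mm (distance of comb from where it was at the start of the episode above 0.015 m).
It fails at once if The screwdriver is moved by more than 15 mm (distance of driver from where it was at the start of the episode above 0.015 m).
It fails at once if The oil bottle is moved by more than 15 mm (distance of oil from where it was at the start of the episode above 0.015 m).
It also fails if it takes over 54 s, if anything falls off the work surface, if the arm or the gripper's body presses on something with over 40 N, if the wrist force passes 120 N, or if a joint passes its speed limit or range.

## Working session

There is one attempt and no reset: what is moved stays moved. The work goes in short steps, Python scripts to look and compute and a tool call to move; the robot and the scene stay as the last step left them, time stands still between calls to the robot, and variables do not carry over. Pictures are saved under pics/ and viewed, and the job is handed in when it is done.

Besides the shell and the picture viewer there is one more tool, called after "Emit:" as name(argument=value, ...) on one line, values as JSON. jog_arm: Moves the arm, as the interface text tells. Shift numbers are shares of 100 mm and turn numbers shares of 360 degrees, none past 1 either way. Its arguments: {"type":"object","properties":{"deltas":{"type":"array"},"newtons":{"type":"number"}},"required":["deltas"]}

```bash
ls; mkdir -p pics
python3 - <<'E'
from plant import r
import cv2, pickle, numpy as np
print(r.state()); print(r.finger_overhang)
for n in ["scene","side","wrist"]:
    s=r.state(); c=r.capture(n); c['state']=s
    cv2.imwrite(f"pics/{n}0.png",c["image"]); pickle.dump(c,open(f"pics/{n}0.pkl","wb"))
    print(n,c["K"],{k:c[k] for k in c if k in("R","t","T_tool_cam")})
E
```

```text
pics
{'t': 0.0, 'joint_pos': array([-1.42977266,  0.3838443 ,  0.04379626,  1.59960779, -0.01789758,
        1.16116234, -0.04989749]), 'joint_velocities': array([ 0.00065828, -0.00196305,  0.00053754,  0.00080044,  0.00013476,
        0.00061866,  0.00094246]), 'effort': array([-8.31757848e-05, -4.33456278e+01,  1.02441184e+00, -2.49512959e+01,
        1.06426544e-02,  1.13547503e-02,  6.04865960e-06]), 'position': array([0.15352748, 0.63065345, 0.23786484]), 'ee_rot': array([ 0.00086259,  0.78627075,  0.61788071, -0.00099253]), 'contact_force': array([ 0.23967943, -0.64775002, -0.15647985]), 'moment': array([-3.36782108e-03, -2.77108997e-02,  3.26736833e-05]), 'finger_gap': 0.9961779636957976}
0.008
scene [[542.5937135   0.        317.8116087]
 [  0.        542.5937135 235.1201607]
 [  0.          0.          1.       ]] {'R': array([[ 0.56790443, -0.82308816, -0.00323145],
       [-0.51213108, -0.35027509, -0.78423792],
       [ 0.64436505,  0.44702711, -0.62045181]]), 't': array([-0.28738337,  0.38426699,  0.65017816])}
side [[468.89847095   0.         319.12308025]
 [  0.         468.89847095 246.5465545 ]
 [  0.           0.           1.        ]] {'R': array([[-0.93680644, -0.34954431, -0.01457609],
       [-0.18334849,  0.52601946, -0.83047387],
       [ 0.29795472, -0.77532077, -0.55686685]]), 't': array([0.5859633 , 0.13751429, 0.81678574])}
wrist [[366.12583979   0.         315.25879202]
 [  0.         366.12583979 238.08699539]
 [  0.           0.           1.        ]] {'T_tool_cam': array([[ 9.99999897e-01,  3.75762102e-04,  2.56343049e-04,
        -9.86664881e-04],
       [-4.36053599e-04,  9.52326245e-01,  3.05081191e-01,
        -7.78940335e-02],
       [-1.29484264e-04, -3.05081271e-01,  9.52326310e-01,
        -1.34086035e-01],
       [ 0.00000000e+00,  0.00000000e+00,  0.00000000e+00,
         1.00000000e+00]])}
```

View pics/scene0.png

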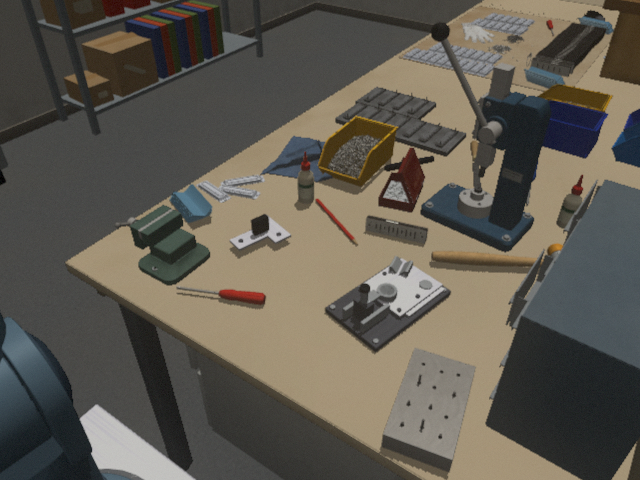

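View pics/side0.png

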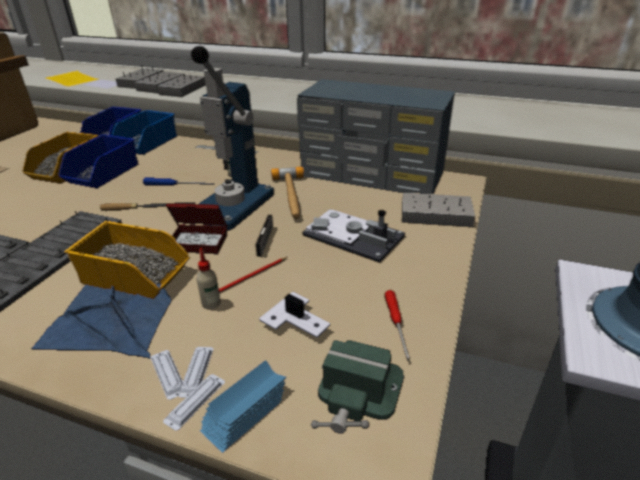

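View pics/wrist0.png

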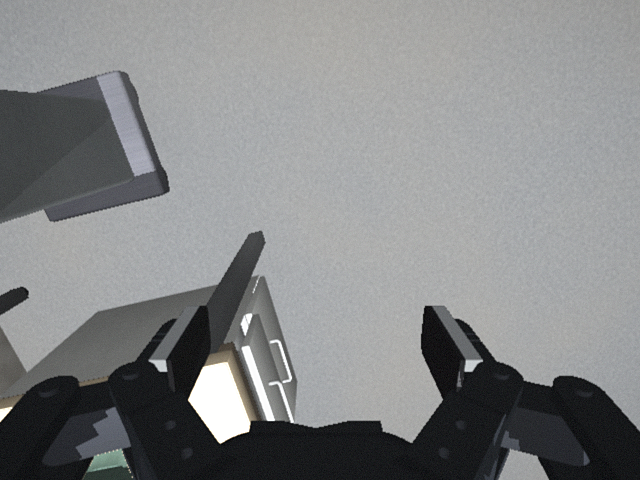

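The scene view shows the stage at about (262,235) with its grip bar at (261,224). The base is at about (388,300), with the knob at (364,289). The comb is at (397,230), the oil bottle at (306,180) and the red-handled driver at (225,294). The next step is enlarged crops.

Run:
```python
import cv2
a=cv2.imread("pics/scene0.png"); b=cv2.imread("pics/side0.png")
def crop(im,x,y,w,h,s,n): cv2.imwrite(n,cv2.resize(im[y:y+h,x:x+w],None,fx=s,fy=s,interpolation=cv2.INTER_CUBIC))
crop(a,220,205,80,60,10,"pics/c1.png"); crop(a,320,250,136,102,5.88,"pics/c2.png")
crop(b,250,285,88,66,9,"pics/c3.png"); crop(b,296,200,112,66,7,"pics/c4.png")
```

```text
(no output)
```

View pics/c1.png

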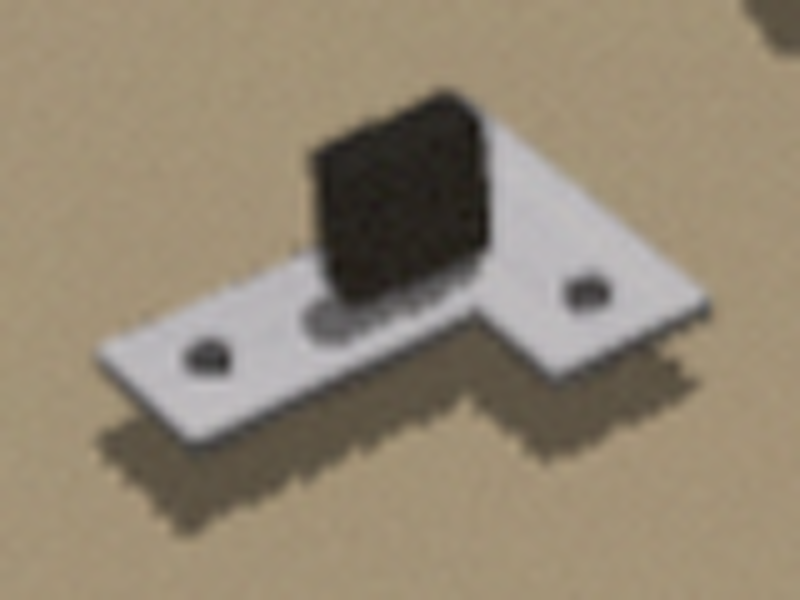

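View pics/c2.png

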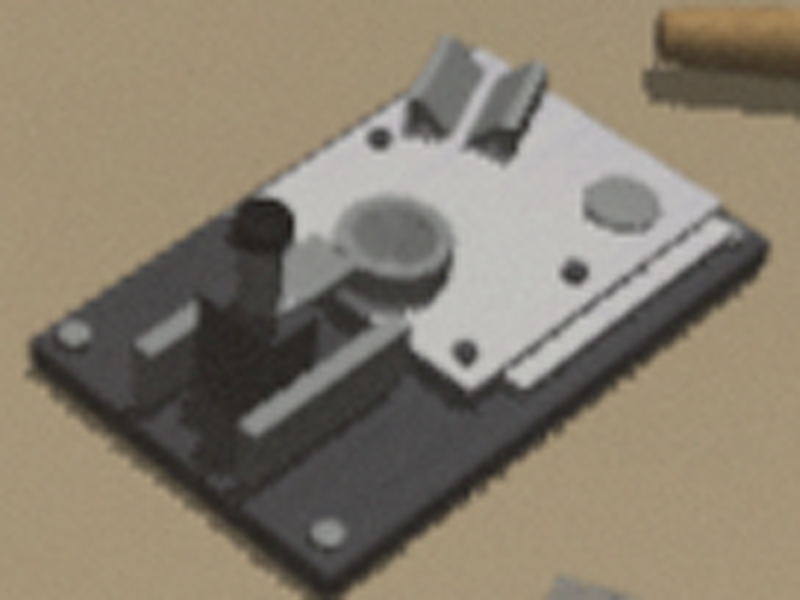

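View pics/c3.png

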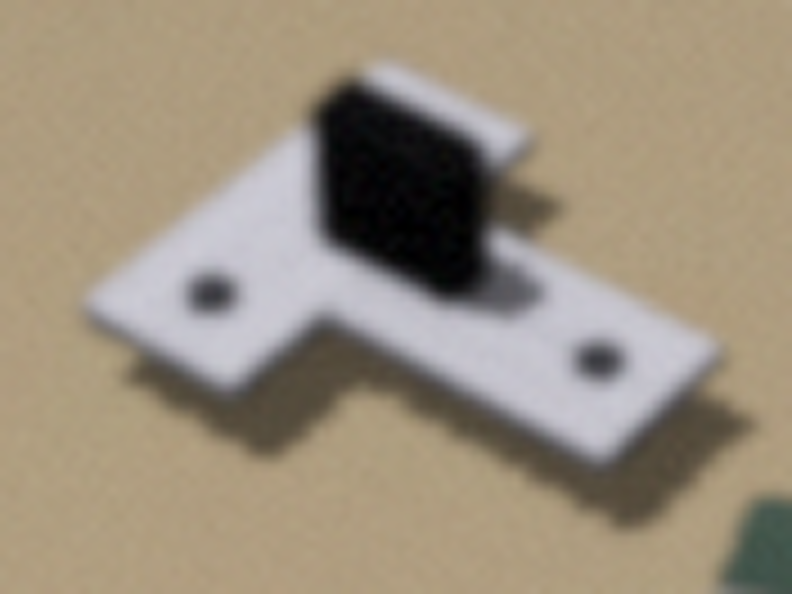

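View pics/c4.png

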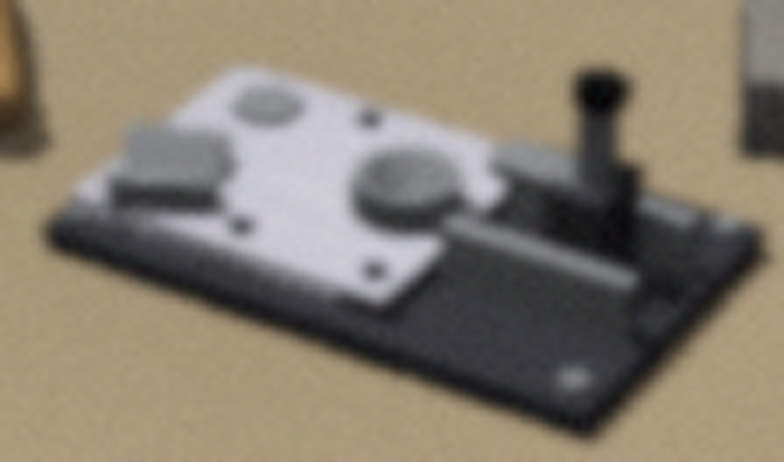

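```bash
cat > h.py <<'E'
import pickle, numpy as np, cv2
from scipy.optimize import least_squares
from scipy.spatial.transform import Rotation as Ro
def load(n): return pickle.load(open(f"pics/{n}.pkl","rb"))
def cam(c):
    if "R" in c: return c["K"],c["R"],c["t"]
    s=c["state"]; q=s["ee_rot"]; Rt=Ro.from_quat([q[1],q[2],q[3],q[0]]).as_matrix()
    T=np.eye(4);T[:3,:3]=Rt;T[:3,3]=s["position"]
    M=np.linalg.inv(T@c["T_tool_cam"]); return c["K"],M[:3,:3],M[:3,3]
def proj(C,P):
    K,R,t=C; p=(np.asarray(P)@R.T+t)@K.T; return p[:,:2]/p[:,2:]
def ray(C,uv,z):
    K,R,t=C; o=-R.T@t; d=R.T@np.linalg.inv(K)@np.array([uv[0],uv[1],1]); return o+d*(z-o[2])/d[2]
def unc(pts,x0,y0,s): return (np.asarray(pts,float)+.5)/s-.5+[x0,y0]
def place(p,loc):
    loc=np.asarray(loc)/1000; c,s=np.cos(p[2]),np.sin(p[2])
    return np.c_[p[0]+c*loc[:,0]-s*loc[:,1],p[1]+s*loc[:,0]+c*loc[:,1],loc[:,2]+(p[3] if len(p)>3 else 0)]
def fit(obs,p0):
    f=lambda p: np.concatenate([(proj(C,place(p,l))-uv).ravel() for C,l,uv in obs])
    s=least_squares(f,p0); return s.x,s.fun.reshape(-1,2)
E
cat > f1.py <<'E'
from h import *
S=cam(load("scene0")); D=cam(load("side0"))
ls=[(-64,19,20),(-64,-19,20),(4,-46,20),(44,-46,20),(4,-19,20),(-48,0,20),(24,-30,20)]
us=unc([(95,350),(192,442),(557,380),(710,305),(475,315),(208,357),(588,293)],220,205,10)
ld=[(-64,-19,20),(-64,19,20),(4,19,20),(4,46,20),(44,46,20),(24,30,20),(-48,0,20)]
ud=unc([(722,352),(603,465),(325,318),(232,390),(85,300),(212,293),(600,360)],250,285,9)
a=ray(S,us[5],.02);b=ray(S,us[6],.02);print(a,b)
for o in ([(S,ls,us)],[(D,ld,ud)],[(S,ls,us),(D,ld,ud)]):
    best=min((fit(o,[a[0],a[1],th]) for th in np.arange(0,6.28,.7)),key=lambda r:(r[1]**2).sum())
    print("stage",best[0].round(4),np.abs(best[1]).max(), np.degrees(best[0][2]))
print(best[1].round(2))
# base
bs=[(-141,62,12),(59,-62,12),(-141,-62,12)]
ub=unc([(35,345),(768,245),(330,572)],320,250,5.88)
bd=[(-141,62,12),(59,62,12),(-141,-62,12)]
ubd=unc([(592,430),(48,230),(762,245)],296,200,7)
c=ray(S,ub[0],.012)
for o in ([(S,bs,ub)],[(D,bd,ubd)],[(S,bs,ub),(D,bd,ubd)]):
    best=min((fit(o,[c[0],c[1],th]) for th in np.arange(0,6.28,.7)),key=lambda r:(r[1]**2).sum())
    print("base",best[0].round(4),np.abs(best[1]).max(), np.degrees(best[0][2]))
print(best[1].round(2))
p=best[0]
def tob(X): 
    d=X[:2]-p[:2];cs,s=np.cos(p[2]),np.sin(p[2]); return (np.array([cs*d[0]+s*d[1],-s*d[0]+cs*d[1]])*1000).round(1)
for n,C,uv,z in [("cone",S,unc([(394,236)],320,250,5.88)[0],.0335),("flat",S,unc([(622,203)],320,250,5.88)[0],.023),
  ("cone",D,unc([(409,176)],296,200,7)[0],.0335),("flat",D,unc([(268,104)],296,200,7)[0],.023),
  ("knobtop",S,unc([(264,215)],320,250,5.88)[0],.0855),("knobtop",D,unc([(603,85)],296,200,7)[0],.0855)]:
    X=ray(C,uv,z); print(n,X.round(4),tob(X))
E
python3 f1.py
```

```text
[0.54972307 0.21910599 0.02      ] [0.60926766 0.16885585 0.02      ]
stage [0.594  0.2031 5.9756] 0.6560125173430436 342.3743442509886
stage [ 0.5951  0.2034 -0.3096] 1.0191742107331265 -17.739632274114687
stage [0.5947 0.2034 5.9701] 1.1038381497863838 342.0630730017166
[[-0.3  -0.6 ]
 [-0.25 -0.25]
 [-0.42 -0.51]
 [ 0.63 -0.59]
 [ 0.36 -0.65]
 [ 0.14  0.34]
 [ 0.26  0.48]
 [ 0.66 -0.17]
 [ 0.04 -0.16]
 [ 0.38 -0.89]
 [ 0.13 -0.25]
 [-0.38 -0.03]
 [ 0.17  0.54]
 [ 0.    1.1 ]]
base [ 0.6204 -0.1124 -0.2311] 1.3585744003513582 -13.238465349295847
base [ 0.6188 -0.107   6.0412] 1.5173687218374994 346.1345708255198
base [ 0.6204 -0.1115 -0.2327] 2.075138879029282 -13.334288090365279
[[-1.79 -1.19]
 [ 0.6  -1.16]
 [-0.41  1.09]
 [-0.15 -1.67]
 [-0.85 -0.57]
 [ 1.25 -2.08]]
cone [ 0.5779 -0.0981  0.0335] [-44.4   3.3]
flat [ 0.6404 -0.1444  0.023 ] [ 27.1 -27.4]
cone [ 0.5789 -0.0995  0.0335] [-43.1   2.1]
flat [ 0.6423 -0.1455  0.023 ] [ 29.2 -28.1]
knobtop [ 0.5154 -0.0869  0.0855] [-107.8   -0.3]
knobtop [ 0.5154 -0.0866  0.0855] [-1.079e+02  1.000e-01]
```

Emit:
jog_arm(deltas=[[[1, -0.2, 0.34, 0, 0, 0, 0], [1, -0.2, 0.34, 0, 0, 0, 0], [1, -0.2, 0.34, 0, 0, 0, 0], [1, -0.2, 0.34, 0, 0, 0, 0], [1, -0.2, 0.34, 0, 0, 0, 0], [1, -0.2, 0.34, 0, 0, 0, 0], [1, -0.2, 0.34, 0, 0, 0, 0], [1, -0.2, 0.34, 0, 0, 0, 0], [1, -0.2, 0.34, 0, 0, 0, 0], [1, -0.2, 0.34, 0, 0, 0, 0]]])

```text
t: 0.98
position: [0.4376, 0.3551, 0.2391]
ee_rot: [-0.0, 0.786, 0.618, -0.0]
contact_force: [0.4, 0.3, -0.7]
finger_gap: 1.001
```

Emit:
jog_arm(deltas=[[[1, -0.18, 0.31, 0, 0, 0, 0], [1, -0.18, 0.31, 0, 0, 0, 0], [1, -0.18, 0.31, 0, 0, 0, 0], [1, -0.18, 0.31, 0, 0, 0, 0], [1, -0.18, 0.31, 0, 0, 0, 0], [1, -0.18, 0.31, 0, 0, 0, 0.0117], [1, 0, 0, 0, 0, 0, 0], [1, 0, 0, 0, 0, 0, 0], [1, 0, 0, 0, 0, 0, 0], [1, 0, 0, 0, 0, 0, 0]]])

```text
t: 1.82
position: [0.5907, 0.2099, 0.2388]
ee_rot: [-0.001, 0.808, 0.59, -0.0]
contact_force: [0.3, 0.2, 1.0]
finger_gap: 0.995
```

```bash
cat > cap.py <<'E'
import sys
from plant import r
import cv2, pickle
for n in sys.argv[2:]:
    s=r.state(); c=r.capture(n); c['state']=s
    cv2.imwrite(f"pics/{n}{sys.argv[1]}.png",c["image"]); pickle.dump(c,open(f"pics/{n}{sys.argv[1]}.pkl","wb"))
print(s["t"],s["position"],s["ee_rot"],s["contact_force"],s["finger_gap"])
E
python3 cap.py 1 wrist
```

```text
1.8167 [0.59066241 0.20985796 0.23876244] [-8.04654709e-04  8.07581864e-01  5.89754800e-01 -4.00846497e-04] [0.2507889  0.20081898 0.971769  ] 0.9950325846433872
```

View pics/wrist1.png

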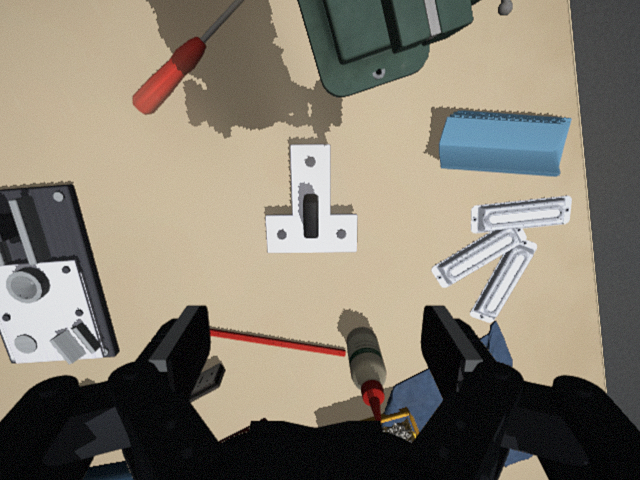

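The wrist view shows the stage upright at about (311,205), with the nose up and the bar at (311,216). The oil bottle is at (366,350) and the base is at the left edge. I'll refine from a crop.

Run:
```python
import cv2
a=cv2.imread("pics/wrist1.png")
cv2.imwrite("pics/w1c.png",cv2.resize(a[135:260,250:375],None,fx=4.8,fy=4.8,interpolation=cv2.INTER_CUBIC))
cv2.imwrite("pics/w1d.png",cv2.resize(a[180:370,0:125],None,fx=3.1,fy=3.1,interpolation=cv2.INTER_CUBIC))
```

```text
(no output)
```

View pics/w1c.png

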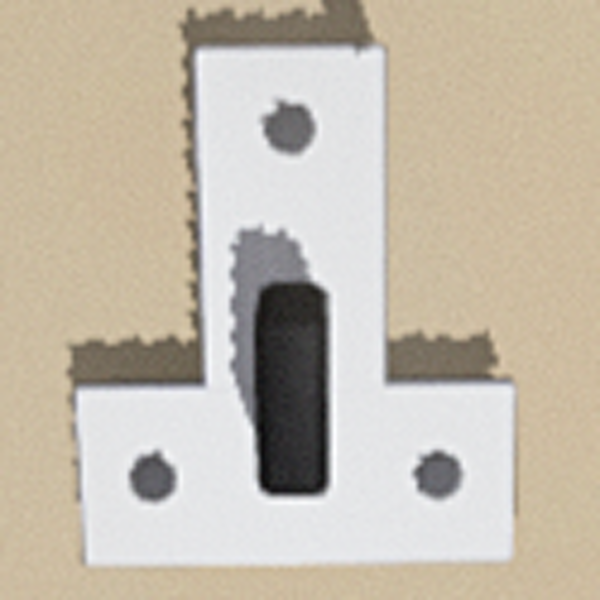

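View pics/w1d.png

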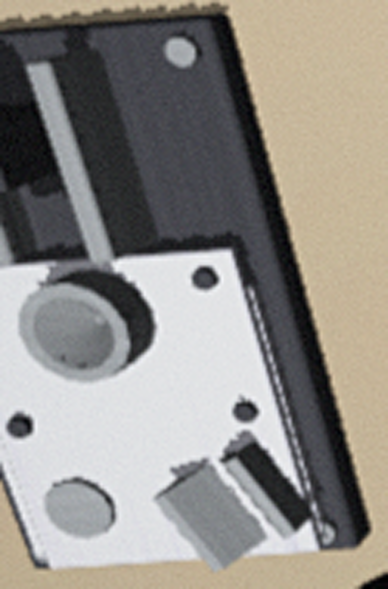

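```bash
cat > f2.py <<'E'
from h import *
c=load("wrist1"); W=cam(c)
l=[(-64,-19,20),(-64,19,20),(4,-46,20),(4,46,20),(44,-46,20),(44,46,20),(4,-19,20),(4,19,20),(-48,0,20),(24,-30,20),(24,30,20)]
u=unc([(196,46),(384,46),(77,384),(514,380),(86,564),(512,560),(205,384),(386,381),(289,127),(153,477),(438,475)],250,135,4.8)
p,e=fit([(W,l,u)],[.595,.2034,-.31]); print(p.round(4),np.degrees(p[2]),e.round(2).tolist())
print("oil",ray(W,(366,350),.05))
s=c["state"]; q=s["ee_rot"]; R=Ro.from_quat([q[1],q[2],q[3],q[0]]).as_matrix(); print(R.round(3))
d=np.array([p[0],p[1],0])-s["position"]; print("tool delta to origin",(R.T@d).round(4)); 
sy=np.array([-np.sin(p[2]),np.cos(p[2]),0]); print("stage y in tool",R.T@sy, "turn about tool z deg",np.degrees(np.arctan2((R.T@sy)[1],(R.T@sy)[0])))
S=load("scene0");
print("oil scene",ray(cam(S),(307,202),0),"comb",ray(cam(S),(396,240),0))
E
python3 f2.py
```

```text
[ 0.595   0.2032 -0.2972] -17.03026386733256 [[-0.78, -0.31], [0.69, -0.8], [-0.95, 0.28], [0.8, 0.06], [-0.74, 0.72], [0.3, 0.56], [-0.4, -0.03], [0.22, 0.16], [0.43, -0.03], [0.14, 0.01], [0.28, -0.24]]
oil [0.74505765 0.21435121 0.05      ]
[[ 0.304  0.953 -0.002]
 [ 0.953 -0.304  0.001]
 [ 0.    -0.002 -1.   ]]
tool delta to origin [-0.0051  0.0065  0.2387]
stage y in tool [ 9.99927337e-01 -1.20506117e-02  3.23002957e-04] turn about tool z deg -0.6904659363336175
oil scene [0.75772816 0.20341668 0.        ] comb [ 0.74981616 -0.02802704  0.        ]
```

Emit:
jog_arm(deltas=[[[1, -0.051, 0.065, 0.2, 0, 0, -0.001], [1, 0, 0, 0.37, 0, 0, 0], [1, 0, 0, 0.37, 0, 0, 0], [1, 0, 0, 0.37, 0, 0, 0], [1, 0, 0, 0.37, 0, 0, 0], [1, 0, 0, 0.25, 0, 0, 0], [1, 0, 0, 0.12, 0, 0, 0], [1, 0, 0, 0, 0, 0, 0], [0.5, 0, 0, 0, 0, 0, 0], [0.4, 0, 0, 0, 0, 0, 0]]])

```text
t: 2.7
position: [0.5984, 0.2022, 0.0366]
ee_rot: [0.0, 0.806, 0.591, 0.002]
contact_force: [-0.1, -0.8, 0.4]
finger_gap: 0.748
```

```bash
python3 cap.py 2 wrist scene
```

```text
2.75 [0.5987686  0.20213458 0.03698561] [5.42473982e-04 8.06458311e-01 5.91285490e-01 2.48365962e-03] [ 0.4247265  -0.26073758 -0.01536798] 0.66148595164088
```

View pics/wrist2.png

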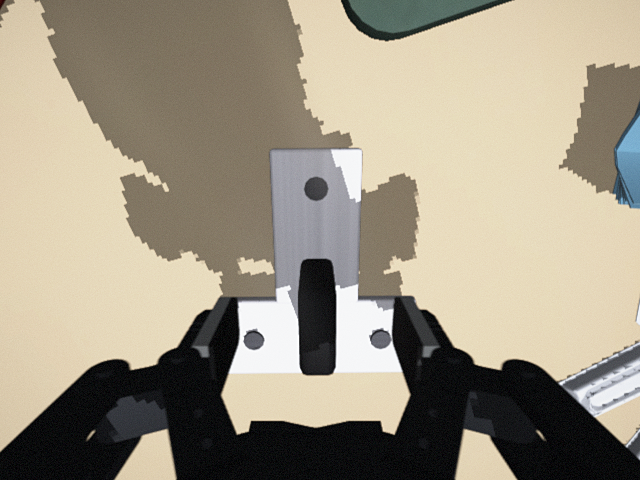

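The bar is centred between the open fingers at (317,315), and the tool stands about 3.5 mm too far towards the broad end. I'll correct that and close.

Emit:
jog_arm(deltas=[[[0.4, 0, -0.033, 0.02, 0, 0, 0], [0.2, 0, 0, 0, 0, 0, 0], [0.0, 0, 0, 0, 0, 0, 0], [0.0, 0, 0, 0, 0, 0, 0], [0, 0, 0, 0, 0, 0, 0], [0, 0, 0, 0, 0, 0, 0], [0, 0, 0, 0, 0, 0, 0], [0, 0, 0, 0, 0, 0, 0], [0, 0, 0, 0, 0, 0, 0], [0, 0, 0, 0, 0, 0, 0]]], newtons=70)

```text
t: 3.63
position: [0.5938, 0.2033, 0.0333]
ee_rot: [-0.0, 0.806, 0.591, 0.001]
contact_force: [-1.9, 1.9, 5.7]
finger_gap: 0.155
```

```bash
python3 cap.py 3 wrist
```

```text
3.6333 [0.59383847 0.2033293  0.03326507] [-4.88565732e-04  8.06443247e-01  5.91310771e-01  7.88726092e-04] [-1.86020094  1.86666379  5.71346183] 0.1547149600229396
```

View pics/wrist3.png

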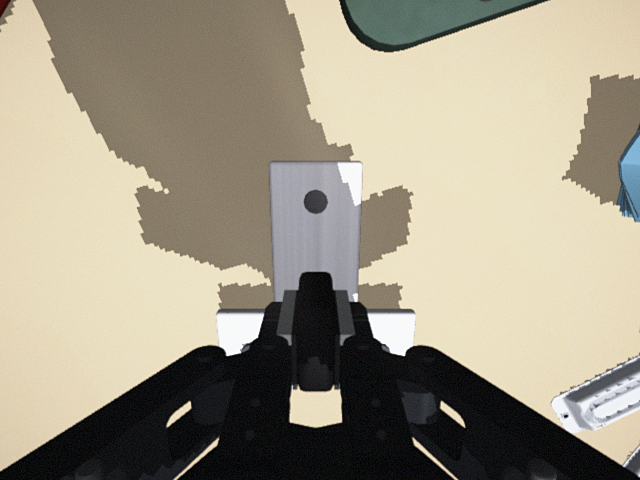

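Emit:
jog_arm(deltas=[[[0, 0, 0, -0.1, 0, 0, 0], [0, 0, 0, -0.3, 0, 0, 0], [0, 0, 0, -0.35, 0, 0, 0], [0, 0, 0, -0.35, 0, 0, 0], [0, -0.2, 0.09, -0.1, 0, 0, 0], [0, -0.35, 0.15, 0, 0, 0, 0], [0, -0.35, 0.15, 0, 0, 0, 0], [0, -0.3, 0.13, 0, 0, 0, 0], [0, -0.1, 0, 0, 0, 0, 0], [0, 0, 0, 0, 0, 0, 0]]])

```text
t: 4.52
position: [0.6014, 0.0532, 0.1507]
ee_rot: [0.001, 0.81, 0.587, -0.004]
contact_force: [0.3, -0.4, -6.2]
finger_gap: 0.153
```

```bash
python3 cap.py 4 wrist
```

```text
4.5167 [0.60144703 0.05317558 0.1507148 ] [ 0.00104014  0.80982624  0.58665734 -0.00367954] [ 0.25634944 -0.35085281 -6.17880096] 0.15255469737041627
```

View pics/wrist4.png

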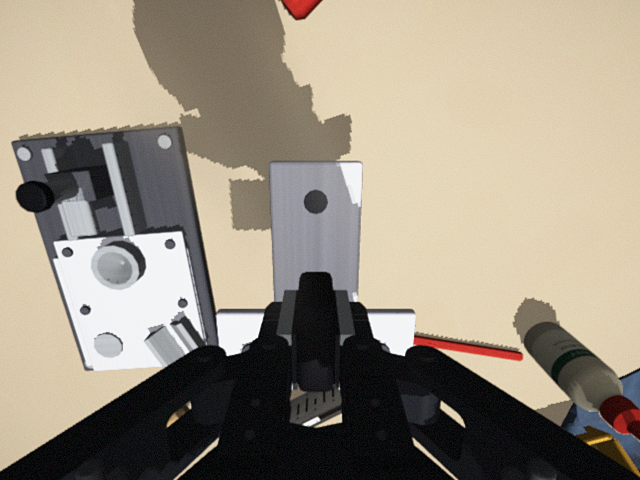

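The stage is held, with its plate parallel to the view. The base is at left: cone at about (117,264), flat disc at (108,344), knob at (35,196). Next come enlargements of both.

Run:
```python
import cv2
a=cv2.imread("pics/wrist4.png")
cv2.imwrite("pics/w4b.png",cv2.resize(a[120:270,5:205],None,fx=4,fy=4,interpolation=cv2.INTER_CUBIC))
cv2.imwrite("pics/w4c.png",cv2.resize(a[230:380,40:240],None,fx=4,fy=4,interpolation=cv2.INTER_CUBIC))
cv2.imwrite("pics/w4d.png",cv2.resize(a[150:330,200:440],None,fx=3.3,fy=3.3,interpolation=cv2.INTER_CUBIC))
```

```text
(no output)
```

View pics/w4b.png

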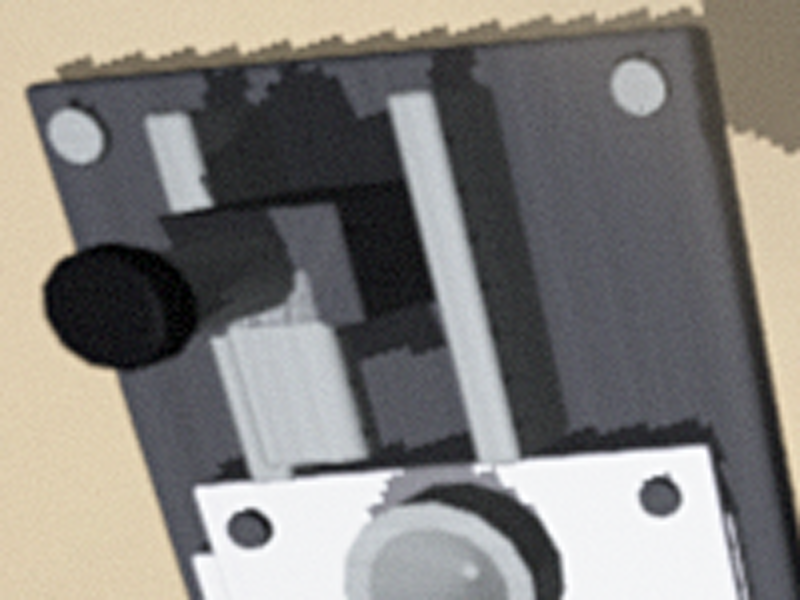

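View pics/w4c.png

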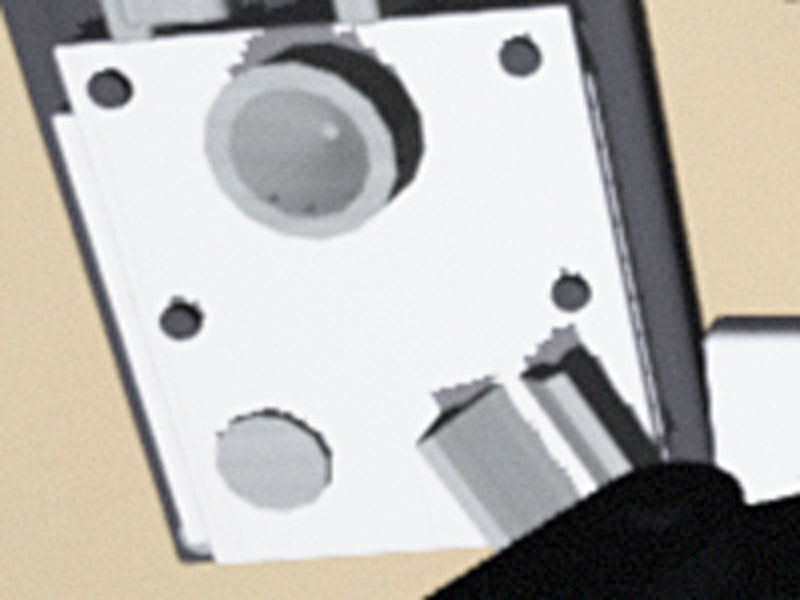

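View pics/w4d.png

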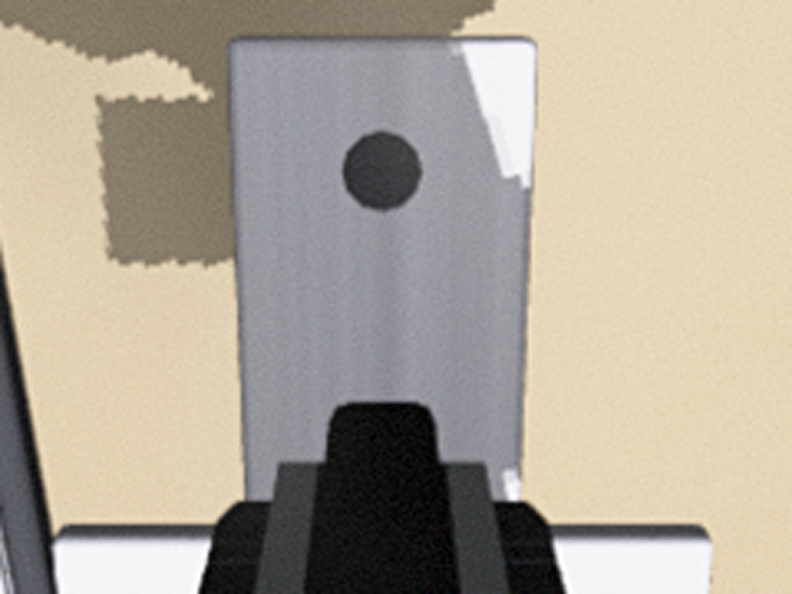

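```bash
cat > f3.py <<'E'
from h import *
c=load("wrist4"); W=cam(c); s=c["state"]
Tc=np.linalg.inv(c["T_tool_cam"]); WT=(c["K"],Tc[:3,:3],Tc[:3,3])
# stage in tool frame: tool y ~ stage x, tool x ~ stage y, tool z ~ -stage z
u=unc([(231,38),(535,38),(55,530),(711,530),(382,171)],200,150,3.3)
l=np.array([(-64,-19,20),(-64,19,20),(4,-46,20),(4,46,20),(-48,0,20)])/1000
def g(p,l=l):
    th=p[2]; x=p[0]+np.cos(th)*l[:,1]-np.sin(th)*l[:,0]; y=p[1]+np.sin(th)*l[:,1]+np.cos(th)*l[:,0]
    return np.c_[x,y,p[3]-l[:,2]-p[4]*l[:,0]]
for fr in (3,4,5):
    f=lambda p:(proj(WT,g(list(p)+[.0333,0][len(p)-3:]))-u).ravel()
    r_=least_squares(f,[0,0,0,.0333,0][:fr]); print("stage in tool",r_.x.round(4),np.abs(r_.fun).max().round(2))
for n,uv,z in [("coneMouth",(298,151),.0335),("coneOuter",(301,149),.0335),("flat",(274,460),.023)]:
    print(n,ray(W,unc([uv],40,230,4)[0],z).round(4))
# base fit
lb=[(-141,-62,12),(-141,62,12)]
ub=unc([(28,88),(700,30)],5,120,4)
for uv in ub: print(ray(W,uv,.012).round(4))
b1=ray(W,ub[0],.012);b2=ray(W,ub[1],.012); d=b2-b1; print("len",np.linalg.norm(d),"yaw",np.degrees(np.arctan2(-d[0],d[1])))
print("knob top",ray(W,unc([(118,305)],5,120,4)[0],.0815))
E
python3 f3.py
```

```text
stage in tool [-0.0007  0.001  -0.0008] 2.78
stage in tool [-0.0007  0.002  -0.0008  0.0375] 1.24
stage in tool [-0.0007  0.0021 -0.0008  0.0376  0.0051] 1.3
coneMouth [ 0.5787 -0.0984  0.0335]
coneOuter [ 0.5785 -0.0976  0.0335]
flat [ 0.6414 -0.1429  0.023 ]
[ 0.4716 -0.1383  0.012 ]
[ 0.5004 -0.0179  0.012 ]
len 0.12382932776257805 yaw -13.460959354652516
knob top [ 0.51582033 -0.0876026   0.0815    ]
```

Three views put the cone at about (0.5785, -0.0985) and the base yaw at about -13.4°. That makes the seated stage origin about (0.625, -0.109). I'll move above it.

Emit:
jog_arm(deltas=[[[0, 0, 0, 0, 0, 0, -0.0133], [0, -0.25, 0.1, 0, 0, 0, 0], [0, -0.35, 0.14, 0, 0, 0, 0], [0, -0.35, 0.14, 0, 0, 0, 0], [0, -0.35, 0.14, 0, 0, 0, 0], [0, -0.22, 0.07, 0, 0, 0, 0], [0, 0, 0, 0.25, 0, 0, 0], [0, 0, 0, 0.25, 0, 0, 0], [0, 0, 0, 0, 0, 0, 0], [0, 0, 0, 0, 0, 0, 0]]])

```text
t: 5.4
position: [0.625, -0.0962, 0.0991]
ee_rot: [-0.003, 0.78, 0.625, -0.003]
contact_force: [0.0, 0.7, -5.0]
finger_gap: 0.152
```

```bash
cat > st.py <<'E'
from plant import r
import numpy as np
from scipy.spatial.transform import Rotation as Ro
s=r.state(); q=s["ee_rot"]; R=Ro.from_quat([q[1],q[2],q[3],q[0]]).as_matrix()
print("t",round(s["t"],3),"pos mm",(s["position"]*1000).round(2),"yaw",round(np.degrees(np.arctan2(-R[0,0],R[1,0])),2),"tilt mrad (tool z xy)",(R[:2,2]*1000).round(2))
print("F tool",(R.T@s["contact_force"]).round(2),"M tool",(R.T@s["moment"]).round(3),"gap",round(s["finger_gap"],3), "qd",np.abs(s["joint_velocities"]).max().round(4))
off=R@np.array([-.0007,.0015,.0345]); print("stage origin",((s["position"]+off)*1000).round(2))
E
python3 st.py; python3 cap.py 5 side scene wrist
```

```text
t 5.4 pos mm [624.96 -96.25  99.13] yaw -12.6 tilt mrad (tool z xy) [-7.96  1.72]
F tool [ 0.69 -0.11  4.96] M tool [-0.009 -0.011  0.027] gap 0.152 qd 0.0541
stage origin [626.   -97.2   64.62]
5.5 [ 0.62856851 -0.09720983  0.10271491] [6.33855457e-05 7.80410638e-01 6.25267229e-01 3.54614401e-04] [ 0.22411418  0.02169524 -4.31848888] 0.15527268478036435
```

```bash
python3 st.py
```

```text
t 5.55 pos mm [629.27 -97.64 103.6 ] yaw -12.62 tilt mrad (tool z xy) [2.48 0.06]
F tool [0.32 0.7  4.47] M tool [-0.006 -0.013 -0.007] gap 0.151 qd 0.0147
stage origin [630.67 -98.65  69.1 ]
```

Emit:
jog_arm(deltas=[[[0, -0.116, -0.02, 0, 0, 0, 0], [0, 0, 0, 0, 0, 0, 0], [0, 0, 0, 0, 0, 0, 0], [0, 0, 0, 0, 0, 0, 0], [0, 0, 0, 0, 0, 0, 0], [0, 0, 0, 0, 0, 0, 0], [0, 0, 0, 0, 0, 0, 0], [0, 0, 0, 0, 0, 0, 0], [0, 0, 0, 0, 0, 0, 0], [0, 0, 0, 0, 0, 0, 0]]])

```text
t: 6.38
position: [0.6234, -0.1096, 0.1022]
ee_rot: [-0.0, 0.781, 0.624, -0.0]
contact_force: [-0.1, 0.7, -4.9]
finger_gap: 0.155
```

```bash
python3 st.py; python3 cap.py 6 wrist side scene; python3 st.py
python3 - <<'E'
import cv2
a=cv2.imread("pics/side6.png"); b=cv2.imread("pics/scene6.png")
o=cv2.hconcat([cv2.resize(a[190:290,290:420],None,fx=3,fy=3,interpolation=2),cv2.resize(b[230:330,325:455],None,fx=3,fy=3,interpolation=2)])
cv2.imwrite("pics/o6.png",o)
E
```

```text
t 6.383 pos mm [ 623.36 -109.59  102.18] yaw -12.73 tilt mrad (tool z xy) [-0.18  0.01]
F tool [ 0.71 -0.23  4.93] M tool [ 0.008 -0.027  0.023] gap 0.155 qd 0.0021
stage origin [ 624.67 -110.6    67.68]
6.4833 [ 0.62340332 -0.10969228  0.10224131] [ 1.27019931e-05  7.81195027e-01  6.24287057e-01 -1.98506585e-05] [-0.42159414 -0.39213231 -5.30958687] 0.1538155019185958
t 6.533 pos mm [ 623.36 -109.72  102.2 ] yaw -12.74 tilt mrad (tool z xy) [-0.11 -0.05]
F tool [0.21 0.63 4.74] M tool [0.02  0.025 0.049] gap 0.15 qd 0.0013
stage origin [ 624.67 -110.73   67.7 ]
```

View pics/wrist6.png

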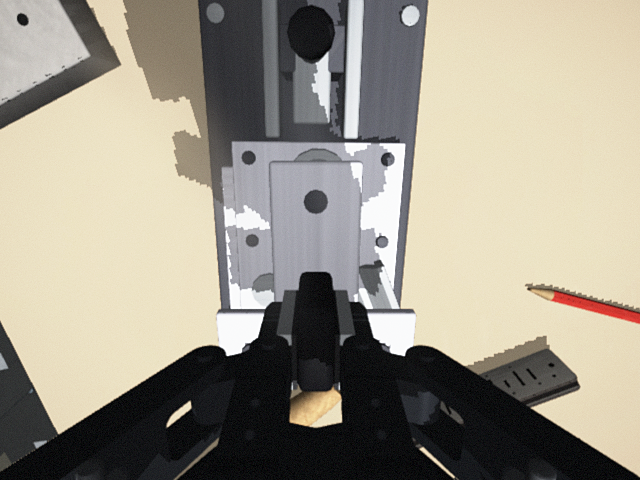

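View pics/o6.png

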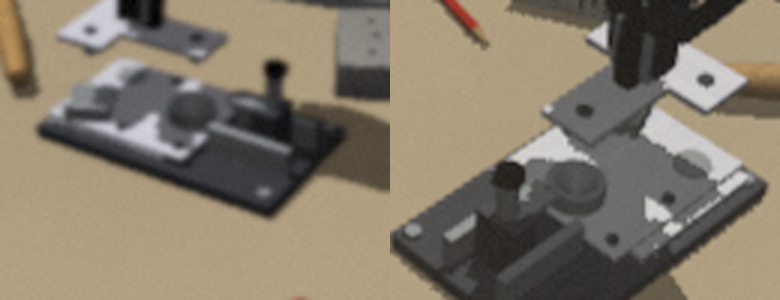

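Run:
```python
import cv2
a=cv2.imread("pics/wrist6.png")
cv2.imwrite("pics/w6b.png",cv2.resize(a[130:200,200:430],None,fx=3.4,fy=3.4,interpolation=cv2.INTER_CUBIC))
cv2.imwrite("pics/w6a.png",cv2.resize(a[0:60,190:440],None,fx=3.2,fy=3.2,interpolation=cv2.INTER_CUBIC))
cv2.imwrite("pics/w6c.png",cv2.resize(a[225:315,210:420],None,fx=3.8,fy=3.8,interpolation=cv2.INTER_CUBIC))
```

```text
(no output)
```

View pics/w6b.png

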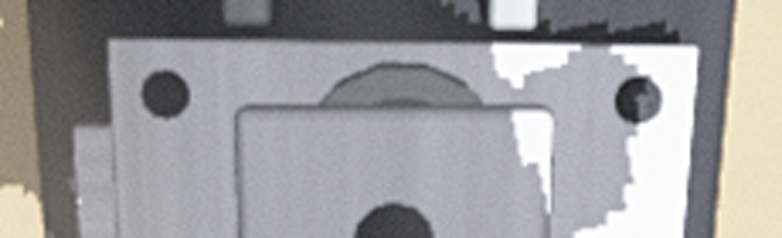

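View pics/w6a.png

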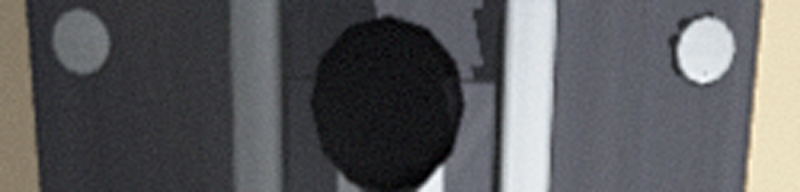

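View pics/w6c.png

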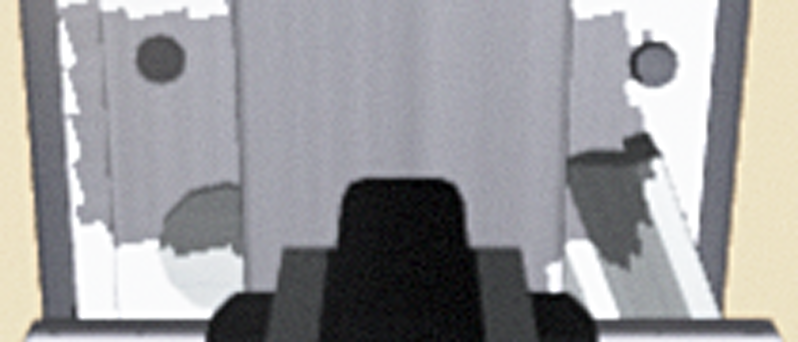

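```bash
cat > f4.py <<'E'
from h import *
c=load("wrist6"); W=cam(c)
u=unc([(320,107),(483,107),(398,63)],200,130,3.4)
X=np.array([ray(W,q,.0335) for q in u])
s=least_squares(lambda p: np.hypot(X[:,0]-p[0],X[:,1]-p[1])-.018,[.5786,-.098]); print("cone",s.x.round(4),s.fun.round(5))
y=np.radians(-13.4); print("stage target",s.x+.048*np.array([np.cos(y),np.sin(y)]))
# nose screw -> stage origin via world, plate top at z .0677+.02
n=ray(W,unc([(394,237)],200,130,3.4)[0]*1.0,.0877); print(n)
k=ray(W,unc([(388,103)],190,0,3.2)[0],.0815); print("knob",k)
E
python3 f4.py
```

```text
cone [ 0.5793 -0.0992] [-0.00046 -0.00044  0.0006 ]
stage target [ 0.62597985 -0.11036265]
[ 0.57725524 -0.10003813  0.0877    ]
knob [ 0.51571505 -0.08795523  0.0815    ]
```

Emit:
jog_arm(deltas=[[[0, 0.011, 0.007, 0, 0, 0, 0.002], [0, 0, 0, 0.08, 0, 0, 0], [0, 0, 0, 0.08, 0, 0, 0], [0, 0, 0, 0.08, 0, 0, 0], [0, 0, 0, 0.06, 0, 0, 0], [0, 0, 0, 0.03, 0, 0, 0], [0, 0, 0, 0.01, 0, 0, 0], [0, 0, 0, 0, 0, 0, 0], [0, 0, 0, 0, 0, 0, 0], [0, 0, 0, 0, 0, 0, 0]]])

```text
t: 7.37
position: [0.6248, -0.109, 0.0688]
ee_rot: [0.0, 0.785, 0.619, 0.0]
contact_force: [0.1, 0.0, -4.8]
finger_gap: 0.15
```

```bash
python3 st.py
```

```text
t 7.367 pos mm [ 624.83 -108.98   68.79] yaw -13.47 tilt mrad (tool z xy) [ 1.13 -0.17]
F tool [0.05 0.1  4.76] M tool [ 0.052 -0.02   0.02 ] gap 0.15 qd 0.0042
stage origin [ 626.17 -110.01   34.29]
```

Emit:
jog_arm(deltas=[[[0, 0, 0, 0.01, 0, 0, 0], [0, 0, 0, 0.01, 0, 0, 0], [0, 0, 0, 0.01, 0, 0, 0], [0, 0, 0, 0.01, 0, 0, 0], [0, 0, 0, 0.01, 0, 0, 0], [0, 0, 0, 0.01, 0, 0, 0], [0, 0, 0, 0.01, 0, 0, 0], [0, 0, 0, 0.01, 0, 0, 0], [0, 0, 0, 0, 0, 0, 0], [0, 0, 0, 0, 0, 0, 0]]])

```text
t: 8.2
position: [0.6242, -0.1088, 0.0601]
ee_rot: [-0.0, 0.785, 0.619, -0.0]
contact_force: [-0.3, 0.6, -4.8]
finger_gap: 0.152
```

```bash
python3 st.py
```

```text
t 8.2 pos mm [ 624.18 -108.82   60.12] yaw -13.47 tilt mrad (tool z xy) [-0.29  0.  ]
F tool [ 0.48 -0.38  4.75] M tool [-0.021  0.01   0.017] gap 0.152 qd 0.0025
stage origin [ 625.47 -109.85   25.62]
```

Emit:
jog_arm(deltas=[[[0, 0, 0, 0.003, 0, 0, 0], [0, 0, 0, 0.003, 0, 0, 0], [0, 0, 0, 0.003, 0, 0, 0], [0, 0, 0, 0.003, 0, 0, 0], [0, 0, 0, 0.003, 0, 0, 0], [0, 0, 0, 0, 0, 0, 0], [0, 0, 0, 0, 0, 0, 0], [0, 0, 0, 0, 0, 0, 0], [0, 0, 0, 0, 0, 0, 0], [0, 0, 0, 0, 0, 0, 0]]])

```text
t: 9.03
position: [0.6243, -0.1088, 0.0588]
ee_rot: [0.0, 0.785, 0.619, 0.0]
contact_force: [-0.5, 0.1, -5.2]
finger_gap: 0.151
```

```bash
python3 st.py
```

```text
t 9.033 pos mm [ 624.33 -108.82   58.79] yaw -13.47 tilt mrad (tool z xy) [ 0.09 -0.02]
F tool [-0.06 -0.55  5.2 ] M tool [0.031 0.01  0.002] gap 0.151 qd 0.0019
stage origin [ 625.63 -109.86   24.29]
```

Still free. I'll keep going down in 1 mm steps.

Emit:
jog_arm(deltas=[[[0, 0, 0, 0.003, 0, 0, 0], [0, 0, 0, 0.003, 0, 0, 0], [0, 0, 0, 0.003, 0, 0, 0], [0, 0, 0, 0.003, 0, 0, 0], [0, 0, 0, 0, 0, 0, 0], [0, 0, 0, 0, 0, 0, 0], [0, 0, 0, 0, 0, 0, 0], [0, 0, 0, 0, 0, 0, 0], [0, 0, 0, 0, 0, 0, 0], [0, 0, 0, 0, 0, 0, 0]]])

```text
t: 9.87
position: [0.6243, -0.1088, 0.0576]
ee_rot: [0.0, 0.785, 0.619, 0.0]
contact_force: [-0.4, 0.1, -4.5]
finger_gap: 0.151
```

```bash
python3 st.py
```

```text
t 9.867 pos mm [ 624.33 -108.83   57.6 ] yaw -13.46 tilt mrad (tool z xy) [ 0.07 -0.01]
F tool [ 0.06 -0.38  4.55] M tool [-0.021 -0.02   0.039] gap 0.151 qd 0.0012
stage origin [ 625.63 -109.86   23.1 ]
```

Emit:
jog_arm(deltas=[[[0, 0, 0, 0.002, 0, 0, 0], [0, 0, 0, 0.002, 0, 0, 0], [0, 0, 0, 0.002, 0, 0, 0], [0, 0, 0, 0.002, 0, 0, 0], [0, 0, 0, 0, 0, 0, 0], [0, 0, 0, 0, 0, 0, 0], [0, 0, 0, 0, 0, 0, 0], [0, 0, 0, 0, 0, 0, 0], [0, 0, 0, 0, 0, 0, 0], [0, 0, 0, 0, 0, 0, 0]]])

```text
t: 10.7
position: [0.6243, -0.1089, 0.0568]
ee_rot: [0.0, 0.785, 0.619, 0.0]
contact_force: [0.3, 0.2, -4.3]
finger_gap: 0.15
```

```bash
python3 st.py
```

```text
t 10.7 pos mm [ 624.35 -108.89   56.8 ] yaw -13.47 tilt mrad (tool z xy) [ 0.12 -0.12]
F tool [0.27 0.22 4.26] M tool [-0.018 -0.018 -0.01 ] gap 0.15 qd 0.0122
stage origin [ 625.65 -109.92   22.3 ]
```

Emit:
jog_arm(deltas=[[[0, 0, 0, 0.002, 0, 0, 0], [0, 0, 0, 0.002, 0, 0, 0], [0, 0, 0, 0.002, 0, 0, 0], [0, 0, 0, 0, 0, 0, 0], [0, 0, 0, 0, 0, 0, 0], [0, 0, 0, 0, 0, 0, 0], [0, 0, 0, 0, 0, 0, 0], [0, 0, 0, 0, 0, 0, 0], [0, 0, 0, 0, 0, 0, 0], [0, 0, 0, 0, 0, 0, 0]]])

```text
t: 11.53
position: [0.6245, -0.1089, 0.0565]
ee_rot: [0.0, 0.785, 0.619, 0.0]
contact_force: [-1.2, 0.7, 1.6]
finger_gap: 0.15
```

```bash
python3 st.py
```

```text
t 11.533 pos mm [ 624.47 -108.93   56.52] yaw -13.47 tilt mrad (tool z xy) [ 0.3  -0.06]
F tool [ 0.38 -1.35 -1.65] M tool [ 0.441 -0.106 -0.039] gap 0.15 qd 0.0015
stage origin [ 625.77 -109.96   22.02]
```

Contact came at TCP z of about 56.6 mm, against 56.3 mm predicted for fully seated. It bears on the nose side, with a slight push towards -x. I'll ease 0.4 mm that way.

Emit:
jog_arm(deltas=[[[0, 0, -0.002, 0, 0, 0, 0], [0, 0, -0.002, 0, 0, 0, 0], [0, 0, 0, 0, 0, 0, 0], [0, 0, 0, 0, 0, 0, 0], [0, 0, 0, 0, 0, 0, 0], [0, 0, 0, 0, 0, 0, 0], [0, 0, 0, 0, 0, 0, 0], [0, 0, 0, 0, 0, 0, 0], [0, 0, 0, 0, 0, 0, 0], [0, 0, 0, 0, 0, 0, 0]]])

```text
t: 12.37
position: [0.6244, -0.1089, 0.0565]
ee_rot: [0.0, 0.785, 0.619, 0.0]
contact_force: [0.1, -1.2, 3.0]
finger_gap: 0.151
```

```bash
python3 st.py
```

```text
t 12.367 pos mm [ 624.39 -108.89   56.5 ] yaw -13.46 tilt mrad (tool z xy) [ 1.03 -0.3 ]
F tool [-1.16  0.43 -3.02] M tool [ 0.14  -0.211 -0.05 ] gap 0.151 qd 0.0047
stage origin [ 625.72 -109.93   22.  ]
```

Emit:
jog_arm(deltas=[[[0, 0, 0, -0.002, 0, 0, 0], [0.2, 0, 0, 0, 0, 0, 0], [0.3, 0, 0, 0, 0, 0, 0], [0.4, 0, 0, 0, 0, 0, 0], [0.4, 0, 0, 0, 0, 0, 0], [0.4, 0, 0, 0, 0, 0, 0], [0.4, 0, 0, 0, 0, 0, 0], [0.4, 0, 0, 0, 0, 0, 0], [0.4, 0, 0, 0, 0, 0, 0], [0.4, 0, 0, 0, 0, 0, 0]]], newtons=20)

```text
t: 13.2
position: [0.6239, -0.1087, 0.0564]
ee_rot: [-0.0, 0.785, 0.619, 0.0]
contact_force: [0.5, -0.5, -0.7]
finger_gap: 0.403
```

```bash
python3 st.py; python3 cap.py 7 wrist side scene;python3 - <<'E'
import cv2
a=cv2.imread("pics/side7.png"); b=cv2.imread("pics/scene7.png")
o=cv2.hconcat([cv2.resize(a[190:290,290:420],None,fx=3,fy=3,interpolation=2),cv2.resize(b[230:330,325:455],None,fx=3,fy=3,interpolation=2)])
cv2.imwrite("pics/o7.png",o)
E
```

```text
t 13.2 pos mm [ 623.92 -108.7    56.38] yaw -13.47 tilt mrad (tool z xy) [-0.    0.02]
F tool [-0.33  0.62  0.7 ] M tool [ 0.024 -0.006  0.002] gap 0.403 qd 0.0016
stage origin [ 625.21 -109.73   21.88]
13.3 [ 0.62390547 -0.10877936  0.05640189] [2.77917072e-05 7.85149897e-01 6.19305772e-01 6.25638675e-07] [-0.37333382 -0.23413602 -0.12188482] 0.3994880512046965
```

View pics/wrist7.png

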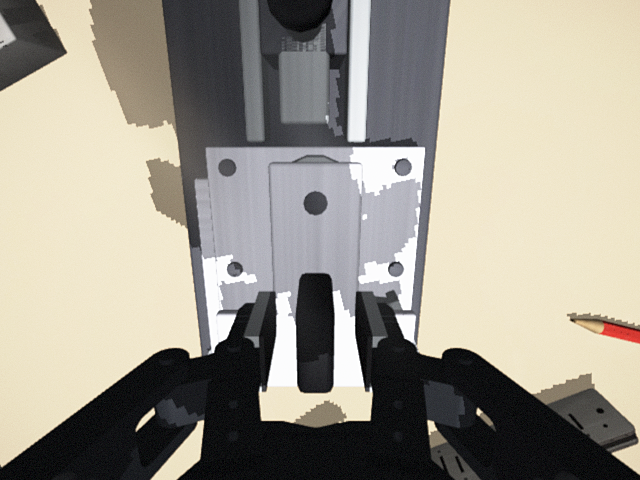

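View pics/o7.png

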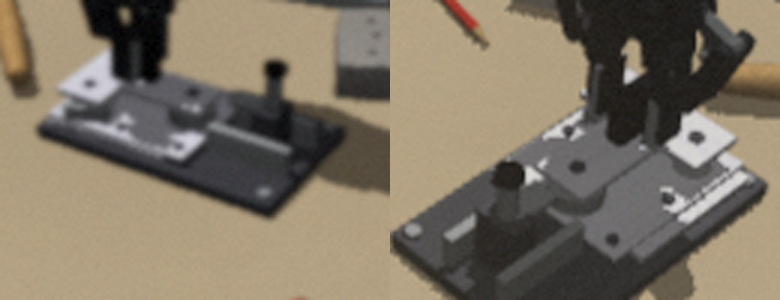

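The stage is let go and the wrist force has dropped by its weight. It looks level and centred on the boss. I'll verify its height by touch: retract, close the fingers, and touch the plate above the cone foot, where the seated height is 43 mm and so the TCP should be at 51 mm.

Emit:
jog_arm(deltas=[[[0.4, 0, 0, -0.1, 0, 0, 0], [0.4, 0, 0, -0.3, 0, 0, 0], [0.4, 0, 0, -0.3, 0, 0, 0], [0, 0, -0.1, -0.05, 0, 0, 0], [0, -0.007, -0.25, 0, 0, 0, 0], [0, 0, -0.115, 0, 0, 0, 0], [0, 0, 0, 0, 0, 0, 0], [0, 0, 0, 0.2, 0, 0, 0], [0, 0, 0, 0.1, 0, 0, 0], [0, 0, 0, 0, 0, 0, 0]]])

```text
t: 14.18
position: [0.5767, -0.0981, 0.0991]
ee_rot: [-0.002, 0.785, 0.619, -0.002]
contact_force: [-0.1, -0.4, -1.8]
finger_gap: -0.0
```

```bash
python3 st.py; python3 cap.py 8 scene side
python3 - <<'E'
import cv2
a=cv2.imread("pics/side8.png"); b=cv2.imread("pics/scene8.png")
o=cv2.hconcat([cv2.resize(a[190:290,290:420],None,fx=3,fy=3,interpolation=2),cv2.resize(b[230:330,325:455],None,fx=3,fy=3,interpolation=2)])
cv2.imwrite("pics/o8.png",o)
E
```

```text
t 14.183 pos mm [576.69 -98.06  99.05] yaw -13.44 tilt mrad (tool z xy) [-4.83  0.3 ]
F tool [-0.45  0.03  1.81] M tool [ 0.059 -0.033 -0.039] gap -0.0 qd 0.0279
stage origin [577.82 -99.08  64.55]
14.2333 [ 0.57743568 -0.09835739  0.09998632] [-0.00106082  0.78508006  0.61939194 -0.00134331] [-0.2292573  -0.73445208 -0.36809295] -0.00069012126468895
```

View pics/o8.png

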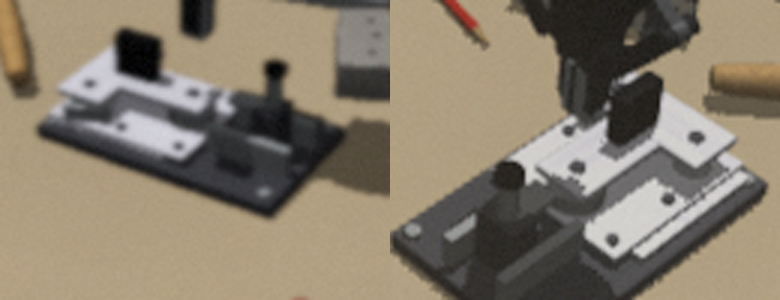

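The stage sits on the three seats and looks level in both views. Now I'll touch the nose.

Emit:
jog_arm(deltas=[[[0, 0, 0, 0.15, 0, 0, 0], [0, 0, 0, 0.15, 0, 0, 0], [0, 0, 0, 0.1, 0, 0, 0], [0, 0, 0, 0.04, 0, 0, 0], [0, 0, 0, 0.01, 0, 0, 0], [0, 0, 0, 0.005, 0, 0, 0], [0, 0, 0, 0.005, 0, 0, 0], [0, 0, 0, 0.005, 0, 0, 0], [0, 0, 0, 0, 0, 0, 0], [0, 0, 0, 0, 0, 0, 0]]])

```text
t: 15.12
position: [0.5789, -0.0986, 0.0554]
ee_rot: [0.0, 0.785, 0.619, 0.0]
contact_force: [0.0, -0.3, -0.3]
finger_gap: 0.001
```

```bash
python3 st.py
```

```text
t 15.117 pos mm [578.88 -98.6   55.36] yaw -13.46 tilt mrad (tool z xy) [ 0.86 -0.01]
F tool [-0.27  0.07  0.31] M tool [0.025 0.032 0.027] gap 0.001 qd 0.0032
stage origin [580.2  -99.63  20.86]
```

Emit:
jog_arm(deltas=[[[0, 0, 0, 0.01, 0, 0, 0], [0, 0, 0, 0.01, 0, 0, 0], [0, 0, 0, 0.005, 0, 0, 0], [0, 0, 0, 0.005, 0, 0, 0], [0, 0, 0, 0.005, 0, 0, 0], [0, 0, 0, 0.003, 0, 0, 0], [0, 0, 0, 0, 0, 0, 0], [0, 0, 0, 0, 0, 0, 0], [0, 0, 0, 0, 0, 0, 0], [0, 0, 0, 0, 0, 0, 0]]])

```text
t: 15.95
position: [0.5785, -0.0985, 0.0512]
ee_rot: [-0.0, 0.785, 0.619, -0.0]
contact_force: [-1.0, 1.1, 3.0]
finger_gap: -0.001
```

```bash
python3 st.py
```

```text
t 15.95 pos mm [578.5  -98.54  51.21] yaw -13.46 tilt mrad (tool z xy) [-0.09  0.1 ]
F tool [ 0.82 -1.24 -3.04] M tool [0.178 0.032 0.017] gap -0.001 qd 0.0012
stage origin [579.79 -99.56  16.71]
```

The nose is at 43.2 mm, against 43.0 mm for fully seated. Now the same touch over the groove foot.

Emit:
jog_arm(deltas=[[[0, 0, 0, -0.1, 0, 0, 0], [0, 0, 0, -0.35, 0, 0, 0], [0, 0.05, 0.2, -0.1, 0, 0, 0], [0, 0.15, 0.3, 0, 0, 0, 0], [0, 0.1, 0.22, 0, 0, 0, 0], [0, 0, 0, 0.1, 0, 0, 0], [0, 0, 0, 0.25, 0, 0, 0], [0, 0, 0, 0.12, 0, 0, 0], [0, 0, 0, 0.03, 0, 0, 0], [0, 0, 0, 0, 0, 0, 0]]])

```text
t: 16.78
position: [0.6532, -0.0863, 0.0542]
ee_rot: [-0.001, 0.785, 0.619, -0.002]
contact_force: [-0.2, 0.5, 0.6]
finger_gap: -0.001
```

```bash
python3 st.py
```

```text
t 16.783 pos mm [653.24 -86.31  54.2 ] yaw -13.5 tilt mrad (tool z xy) [-4.53  0.02]
F tool [ 0.42 -0.27 -0.63] M tool [-0.011 -0.016  0.004] gap -0.001 qd 0.0298
stage origin [654.38 -87.34  19.7 ]
```

Emit:
jog_arm(deltas=[[[0, 0, 0, 0, 0, 0, 0], [0, 0, 0, 0.01, 0, 0, 0], [0, 0, 0, 0.01, 0, 0, 0], [0, 0, 0, 0.01, 0, 0, 0], [0, 0, 0, 0.005, 0, 0, 0], [0, 0, 0, 0.005, 0, 0, 0], [0, 0, 0, 0.005, 0, 0, 0], [0, 0, 0, 0.004, 0, 0, 0], [0, 0, 0, 0, 0, 0, 0], [0, 0, 0, 0, 0, 0, 0]]])

```text
t: 17.62
position: [0.6556, -0.0861, 0.0512]
ee_rot: [-0.0, 0.785, 0.619, 0.0]
contact_force: [-0.1, -0.6, 0.0]
finger_gap: 0.001
```

```bash
python3 st.py
```

```text
t 17.617 pos mm [655.56 -86.12  51.2 ] yaw -13.46 tilt mrad (tool z xy) [0.   0.04]
F tool [-0.61  0.05 -0.05] M tool [0.045 0.018 0.034] gap 0.001 qd 0.0016
stage origin [656.86 -87.15  16.7 ]
```

No contact at 43.2 mm over the groove foot, so that foot is fully down too. The stage is home. Next I'll go behind the knob for the keeper.

Emit:
jog_arm(deltas=[[[0, 0, 0, -0.2, 0, 0, 0], [0, 0, 0, -0.3, 0, 0, 0], [0, 0, 0, -0.25, 0, 0, 0], [0, 0, 0, 0, 0, 0, 0], [0, -0.068, -0.35, 0, 0, 0, 0], [0, -0.068, -0.35, 0, 0, 0, 0], [0, -0.068, -0.35, 0, 0, 0, 0], [0, -0.068, -0.35, 0, 0, 0, 0], [0, -0.068, -0.35, 0, 0, 0, 0], [0, 0, 0, 0, 0, 0, 0]]])

```text
t: 18.45
position: [0.4653, -0.0784, 0.1224]
ee_rot: [-0.006, 0.786, 0.618, -0.005]
contact_force: [-1.8, -0.3, -2.0]
finger_gap: -0.005
```

```bash
python3 st.py; python3 cap.py 9 wrist
```

```text
t 18.45 pos mm [465.3  -78.37 122.44] yaw -13.61 tilt mrad (tool z xy) [-15.51   3.22]
F tool [-0.71 -1.6   2.04] M tool [ 0.038 -0.02   0.032] gap -0.005 qd 0.1431
stage origin [466.05 -79.29  87.92]
18.45 [ 0.46529563 -0.07836991  0.12243823] [-0.00606167  0.78591054  0.61828949 -0.00509758] [-1.75453466 -0.30516829 -2.01660768] -0.004870953476264721
```

View pics/wrist9.png

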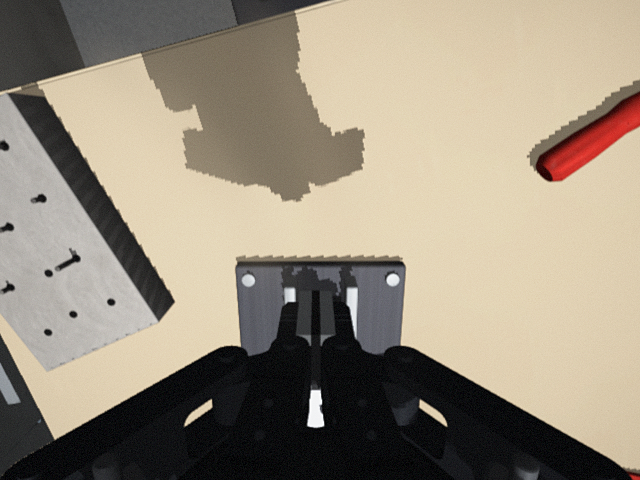

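Emit:
jog_arm(deltas=[[[0, 0, 0, 0, 0, 0, 0], [0, 0.02, 0, 0, 0, 0, 0], [0, 0, 0, 0.1, 0, 0, 0], [0, 0, 0, 0.2, 0, 0, 0], [0, 0, 0, 0.13, 0, 0, 0], [0, 0, 0, 0, 0, 0, 0], [0, 0, 0, 0, 0, 0, 0], [0, 0, 0, 0, 0, 0, 0], [0, 0, 0, 0, 0, 0, 0], [0, 0, 0, 0, 0, 0, 0]]])

```text
t: 19.33
position: [0.479, -0.0766, 0.084]
ee_rot: [0.001, 0.785, 0.619, 0.001]
contact_force: [1.1, -0.6, 0.3]
finger_gap: 0.002
```

```bash
python3 st.py; python3 cap.py 10 scene side
python3 - <<'E'
import cv2
a=cv2.imread("pics/side10.png"); b=cv2.imread("pics/scene10.png")
o=cv2.hconcat([cv2.resize(a[180:280,310:440],None,fx=3,fy=3,interpolation=2),cv2.resize(b[230:330,310:440],None,fx=3,fy=3,interpolation=2)])
cv2.imwrite("pics/o10.png",o)
E
```

```text
t 19.333 pos mm [478.97 -76.65  83.99] yaw -13.46 tilt mrad (tool z xy) [ 1.99 -0.05]
F tool [-0.29  1.15 -0.31] M tool [ 0.036 -0.019  0.025] gap 0.002 qd 0.0078
stage origin [480.34 -77.68  49.49]
19.3833 [ 0.47878245 -0.07660964  0.08394518] [5.42604132e-04 7.85139476e-01 6.19318303e-01 7.40672043e-04] [0.10862764 0.28934142 0.14357467] -0.0009860975450788415
```

View pics/o10.png

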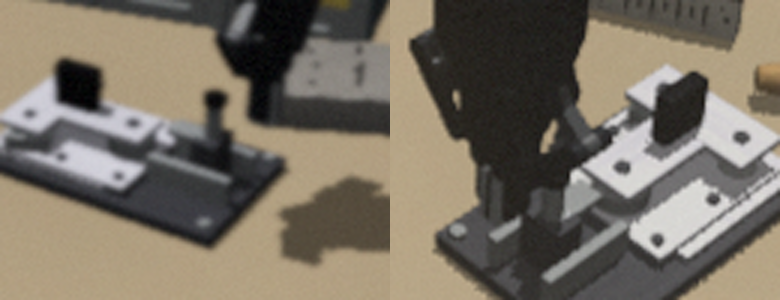

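Emit:
jog_arm(deltas=[[[0, -0.015, 0, 0.06, 0, 0, 0], [0, 0, 0, 0, 0, 0, 0], [0, 0, 0.04, 0, 0, 0, 0], [0, 0, 0.04, 0, 0, 0, 0], [0, 0, 0.04, 0, 0, 0, 0], [0, 0, 0.04, 0, 0, 0, 0], [0, 0, 0.04, 0, 0, 0, 0], [0, 0, 0.04, 0, 0, 0, 0], [0, 0, 0.04, 0, 0, 0, 0], [0, 0, 0.04, 0, 0, 0, 0]]])

```text
t: 20.27
position: [0.5081, -0.0852, 0.0769]
ee_rot: [-0.001, 0.785, 0.619, -0.001]
contact_force: [-2.5, 0.3, 2.1]
finger_gap: -0.004
```

```bash
python3 st.py; python3 cap.py 11 scene side
python3 - <<'E'
import cv2
a=cv2.imread("pics/side11.png"); b=cv2.imread("pics/scene11.png")
o=cv2.hconcat([cv2.resize(a[180:280,310:440],None,fx=3,fy=3,interpolation=2),cv2.resize(b[230:330,310:440],None,fx=3,fy=3,interpolation=2)])
cv2.imwrite("pics/o11.png",o)
E
```

```text
t 20.267 pos mm [508.1  -85.25  76.91] yaw -13.45 tilt mrad (tool z xy) [-2.1   0.54]
F tool [-0.26 -2.49 -2.09] M tool [ 0.603 -0.034 -0.068] gap -0.004 qd 0.1127
stage origin [509.33 -86.26  42.41]
20.3167 [ 0.5092449  -0.08551456  0.0770305 ] [-3.39928147e-05  7.85065617e-01  6.19412589e-01 -1.42315338e-04] [-1.79482511  0.78900101 -1.80381844] 0.0014212353423962666
```

View pics/o11.png

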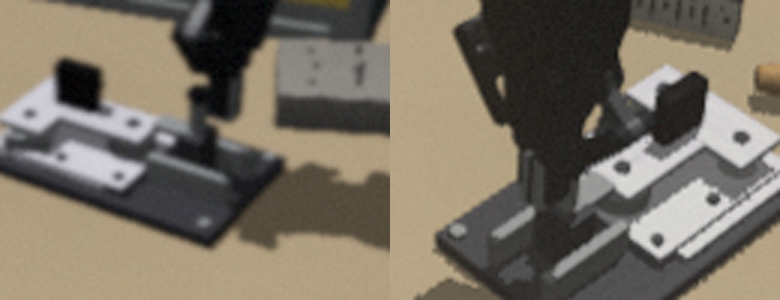

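Emit:
jog_arm(deltas=[[[0, 0, 0.02, 0, 0, 0, 0], [0, 0, 0.02, 0, 0, 0, 0], [0, 0, 0.02, 0, 0, 0, 0], [0, 0, 0.02, 0, 0, 0, 0], [0, 0, 0.02, 0, 0, 0, 0], [0, 0, 0.01, 0, 0, 0, 0], [0, 0, 0.005, 0, 0, 0, 0], [0, 0, 0.005, 0, 0, 0, 0], [0, 0, 0.005, 0, 0, 0, 0], [0, 0, 0, 0, 0, 0, 0]]])

```text
t: 21.2
position: [0.5208, -0.0883, 0.077]
ee_rot: [-0.0, 0.785, 0.619, -0.0]
contact_force: [-1.8, -0.1, -0.1]
finger_gap: -0.002
```

```bash
python3 st.py; python3 cap.py 12 scene side
python3 - <<'E'
import cv2
a=cv2.imread("pics/side12.png"); b=cv2.imread("pics/scene12.png")
o=cv2.hconcat([cv2.resize(a[180:280,310:440],None,fx=3,fy=3,interpolation=2),cv2.resize(b[230:330,310:440],None,fx=3,fy=3,interpolation=2)])
cv2.imwrite("pics/o12.png",o)
E
```

```text
t 21.2 pos mm [520.76 -88.32  77.03] yaw -13.46 tilt mrad (tool z xy) [-0.16 -0.05]
F tool [-0.5  -1.78  0.06] M tool [ 0.472  0.128 -0.034] gap -0.002 qd 0.003
stage origin [522.05 -89.35  42.53]
21.25 [ 0.5207739  -0.08833602  0.07706842] [-4.23655953e-06  7.85126807e-01  6.19335043e-01 -3.40976891e-05] [-1.45527233  0.6375967  -0.53725018] 0.004453651902570962
```

View pics/o12.png

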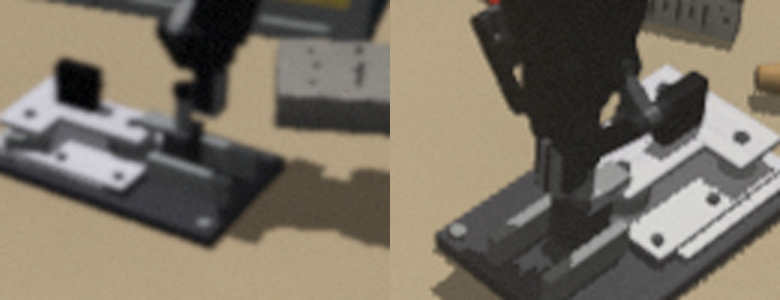

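Emit:
jog_arm(deltas=[[[0, 0, 0.005, 0, 0, 0, 0], [0, 0, 0.005, 0, 0, 0, 0], [0, 0, 0.005, 0, 0, 0, 0], [0, 0, 0.005, 0, 0, 0, 0], [0, 0, 0.005, 0, 0, 0, 0], [0, 0, 0.005, 0, 0, 0, 0], [0, 0, 0.005, 0, 0, 0, 0], [0, 0, 0.003, 0, 0, 0, 0], [0, 0, 0.003, 0, 0, 0, 0], [0, 0, 0, 0, 0, 0, 0]]])

```text
t: 22.13
position: [0.5236, -0.089, 0.077]
ee_rot: [-0.001, 0.785, 0.619, -0.001]
contact_force: [-4.6, 2.2, 1.3]
finger_gap: -0.003
```

```bash
python3 st.py
```

```text
t 22.133 pos mm [523.57 -88.98  76.97] yaw -13.46 tilt mrad (tool z xy) [-2.89  0.81]
F tool [ 1.03 -5.02 -1.33] M tool [1.172 0.145 0.033] gap -0.003 qd 0.0023
stage origin [524.77 -89.98  42.46]
```

Emit:
jog_arm(deltas=[[[0, 0, 0.005, 0, 0, 0, 0], [0, 0, 0.005, 0, 0, 0, 0], [0, 0, 0.005, 0, 0, 0, 0], [0, 0, 0, 0, 0, 0, 0], [0, 0, 0, 0, 0, 0, 0], [0, 0, 0, 0, 0, 0, 0], [0, 0, 0, 0, 0, 0, 0], [0, 0, 0, 0, 0, 0, 0], [0, 0, 0, 0, 0, 0, 0], [0, 0, 0, 0, 0, 0, 0]]])

```text
t: 22.97
position: [0.5236, -0.089, 0.0769]
ee_rot: [-0.003, 0.785, 0.619, -0.002]
contact_force: [-7.6, 3.4, 4.3]
finger_gap: 0.0
```

```bash
python3 st.py
```

```text
t 22.967 pos mm [523.64 -89.02  76.91] yaw -13.46 tilt mrad (tool z xy) [-5.83  1.8 ]
F tool [ 1.56 -8.19 -4.24] M tool [ 1.639  0.067 -0.032] gap 0.0 qd 0.0014
stage origin [524.73 -89.99  42.4 ]
```

There was no further motion while the force rose to 8 N, so this is the stop. I'll back off, rise and check.

Emit:
jog_arm(deltas=[[[0, 0, -0.02, 0, 0, 0, 0], [0, 0, -0.1, 0, 0, 0, 0], [0, 0, -0.2, 0, 0, 0, 0], [0, 0, -0.2, 0, 0, 0, 0], [0, 0, 0, -0.3, 0, 0, 0], [0, 0, 0, -0.35, 0, 0, 0], [0, 0, 0, -0.35, 0, 0, 0], [0, 0, 0, 0, 0, 0, 0], [0, 0, 0, 0, 0, 0, 0], [0, 0, 0, 0, 0, 0, 0]]])

```text
t: 23.8
position: [0.4768, -0.0778, 0.1779]
ee_rot: [0.001, 0.785, 0.619, 0.002]
contact_force: [-0.4, 0.2, -0.4]
finger_gap: 0.001
```

```bash
python3 st.py; python3 cap.py 13 scene side wrist
python3 - <<'E'
import cv2
a=cv2.imread("pics/side13.png"); b=cv2.imread("pics/scene13.png")
o=cv2.hconcat([cv2.resize(a[180:280,290:420],None,fx=3,fy=3,interpolation=2),cv2.resize(b[240:340,315:445],None,fx=3,fy=3,interpolation=2)])
cv2.imwrite("pics/o13.png",o)
E
```

```text
t 23.8 pos mm [476.75 -77.79 177.91] yaw -13.48 tilt mrad (tool z xy) [3.76 0.09]
F tool [ 0.08 -0.44  0.41] M tool [0.008 0.054 0.037] gap 0.001 qd 0.0323
stage origin [478.18 -78.82 143.41]
23.9 [ 0.47514856 -0.07760989  0.17627089] [-1.52367542e-04  7.85174574e-01  6.19274330e-01 -4.11295995e-04] [ 0.37772265  0.99355564 -1.11119042] 0.0021087818619142428
```

View pics/o13.png

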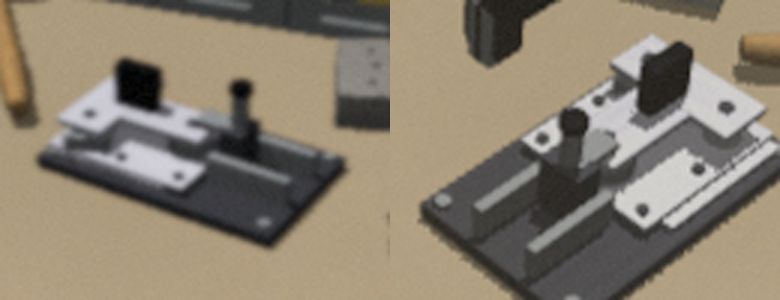

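View pics/scene13.png

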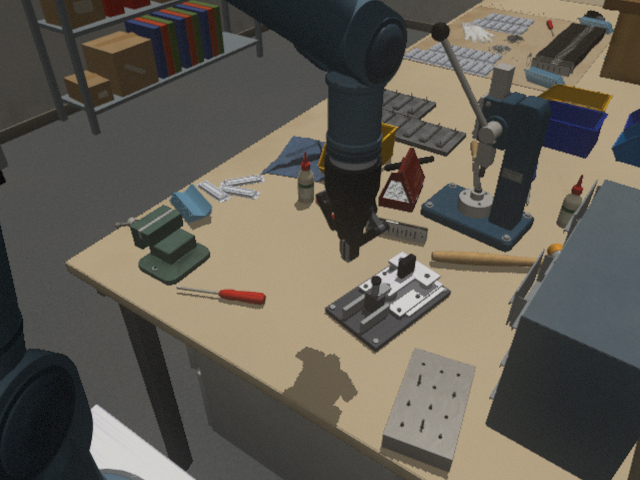

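```bash
python3 - <<'E'
from h import *
S=cam(load("scene13"));D=cam(load("side13"))
a=ray(S,(376.0,280.0),.0855); b=ray(D,(370.0,209.3),.0855)
for k in (a,b): print(k.round(4), "travel mm",1000*((k[0]-.5154)*.9727-(k[1]+.0868)*.2317))
E
python3 st.py
```

```text
[ 0.5389 -0.0952  0.0855] travel mm 24.762058609709843
[ 0.5415 -0.0886  0.0855] travel mm 25.78677584437064
t 23.95 pos mm [474.88 -77.59 175.95] yaw -13.47 tilt mrad (tool z xy) [-1.83 -0.41]
F tool [0.49 0.32 0.08] M tool [0.025 0.061 0.022] gap -0.004 qd 0.0075
stage origin [476.11 -78.64 141.45]
```

The knob travel reads about 25 mm from rough pixels, against 30 mm expected. I'll measure it properly in enlarged before and after crops.

Run:
```python
import cv2
a=cv2.imread("pics/scene0.png"); b=cv2.imread("pics/scene13.png")
c=cv2.imread("pics/side0.png"); d=cv2.imread("pics/side13.png")
f=lambda im,x,y: cv2.resize(im[y:y+36,x:x+50],None,fx=8,fy=8,interpolation=cv2.INTER_CUBIC)
o=cv2.vconcat([cv2.hconcat([f(a,345,275),f(b,345,275)]),cv2.hconcat([f(c,355,200),f(d,355,200)])])
cv2.imwrite("pics/k13.png",o); print(o.shape)
```

```text
(576, 800, 3)
```

View pics/k13.png

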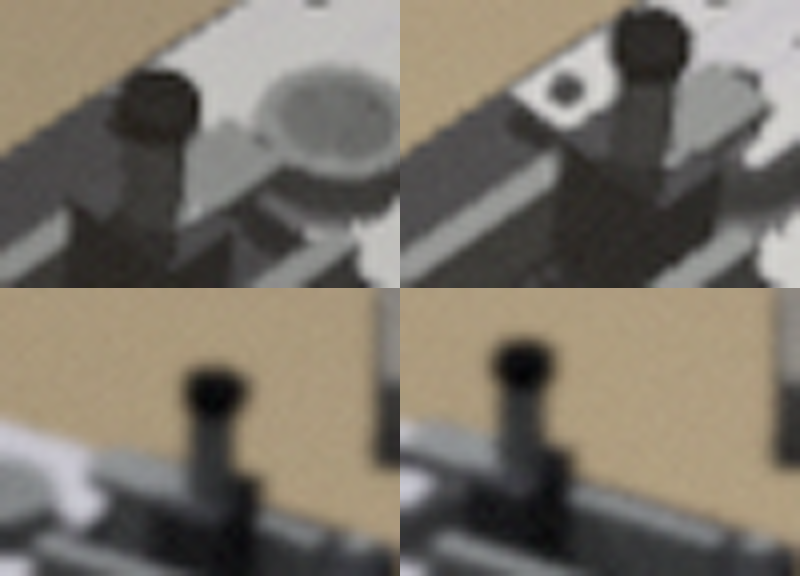

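View pics/wrist13.png

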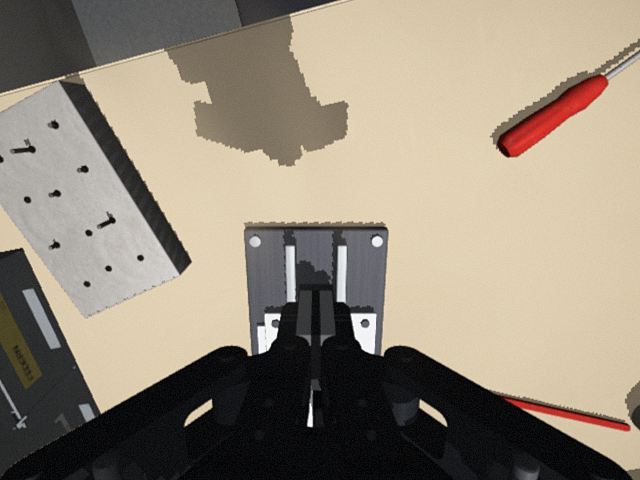

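Run:
```python
from h import *
for n,x0,y0,p,q in [("scene",345,275,(160,107),(250,47)),("side",355,200,(215,107),(122,77))]:
    C=cam(load(n+"0")); a,b=unc([p,q],x0,y0,8)
    A=ray(C,a,.0815);B=ray(C,b,.0815); print(n,A.round(4),B.round(4),"travel",1000*((B-A)[0]*.9727-(B-A)[1]*.2317), "perp",1000*((B-A)[0]*.2317+(B-A)[1]*.9727))
```

```text
scene [ 0.5155 -0.0872  0.0815] [ 0.5416 -0.0935  0.0815] travel 26.858883478387565 perp -0.06923161255636967
side [ 0.5162 -0.0882  0.0815] [ 0.5437 -0.0959  0.0815] travel 28.5427141801543 perp -1.0695256022575181
```

The travel reads 27–28.5 mm, with about 2.4 mm per pixel. A closer wrist view from above the seats will settle it.

Emit:
jog_arm(deltas=[[[0, 0, 0.3, 0, 0, 0, 0], [0, 0, 0.35, 0, 0, 0, 0], [0, 0, 0.35, 0, 0, 0, 0], [0, 0, 0.35, 0, 0, 0, 0], [0, 0, 0.25, 0, 0, 0, 0], [0, 0, 0, 0, 0, 0, 0], [0, 0, 0, 0, 0, 0, 0], [0, 0, 0, 0, 0, 0, 0], [0, 0, 0, 0, 0, 0, 0], [0, 0, 0, 0, 0, 0, 0]]])

```text
t: 24.78
position: [0.6299, -0.1145, 0.1767]
ee_rot: [-0.001, 0.785, 0.619, -0.0]
contact_force: [0.0, -0.3, 0.3]
finger_gap: -0.0
```

```bash
python3 st.py; python3 cap.py 14 wrist
python3 - <<'E'
import cv2
a=cv2.imread("pics/wrist14.png")
cv2.imwrite("pics/w14.png",cv2.resize(a[40:260,200:440],None,fx=3.3,fy=2.7,interpolation=2))
E
```

```text
t 24.783 pos mm [ 629.93 -114.49  176.72] yaw -13.47 tilt mrad (tool z xy) [-1.45  0.67]
F tool [-0.3   0.08 -0.26] M tool [-0.016  0.047 -0.013] gap -0.0 qd 0.0083
stage origin [ 631.18 -115.5   142.22]
24.7833 [ 0.62992942 -0.11449304  0.17672369] [-7.10800491e-04  7.85164955e-01  6.19286169e-01 -3.60144663e-04] [ 0.01252091 -0.31204692  0.25694363] -1.4501392942047238e-05
```

View pics/wrist14.png

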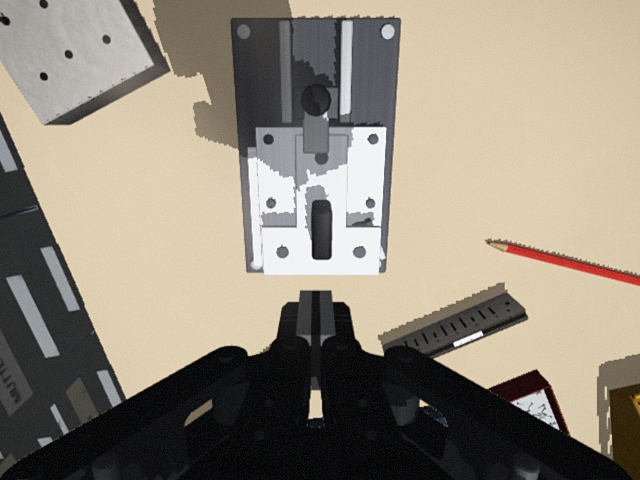

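View pics/w14.png

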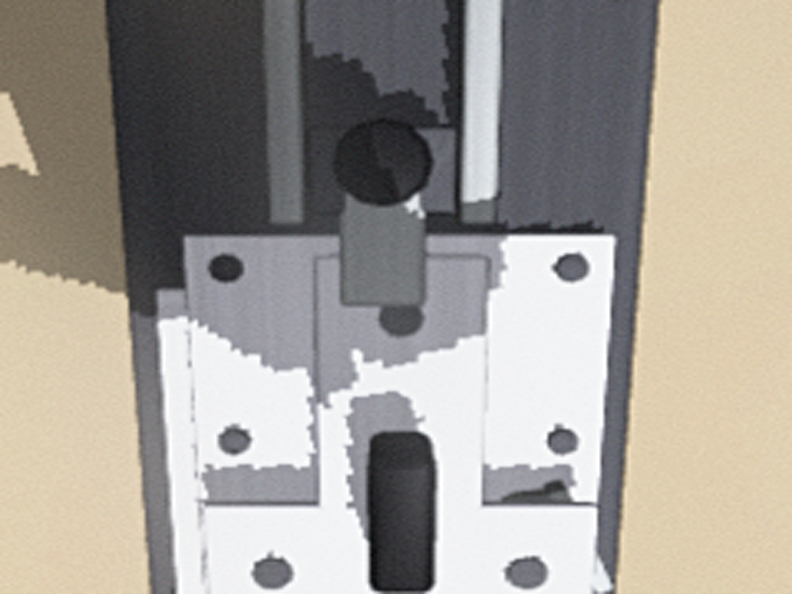

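Run:
```python
from h import *
W=cam(load("wrist14"))
P=lambda x,y:((x+.5)/3.3-.5+200,(y+.5)/2.7-.5+40)
ex=np.array([.9727,-.2317]);ey=np.array([.2317,.9727])
o=lambda uv,z:(lambda X:(1000*np.array([X[:2]@ex,X[:2]@ey])).round(1))(ray(W,uv,z))
k=o(P(382,160),.0855); tip=o(P(383,305),.0515); back=o((316,18),.012); sc=o(P(401,320),.043)
print("knob",k,"tip",tip,"back edge",back,"nose screw",sc, "bolts",o((244,31),.013),o((388,31),.013))
print("knob-back (110-... home 60 )",k-back,"tip-back (home 93)",tip-back,"screw-back",sc-back, "tip-screw", tip-sc)
l=[(-64,-19,20),(-64,19,20),(4,-46,20),(4,46,20),(-48,0,20),(24,-30,20),(24,30,20)]
u=np.array([P(316,257),P(490,257),P(203,504),P(597,504),P(401,320),P(273,573),P(527,573)])
p,e=fit([(W,l,u)],[.6256,-.11,-.235,.023]);print("stage",p.round(4),np.degrees(p[2]),np.abs(e).max())
```

```text
knob [549.2  33.9] tip [582.2  34.1] back edge [490.7  34.4] nose screw [586.7  38. ] bolts [499.2 -17.7] [499.3  86.5]
knob-back (110-... home 60 ) [58.5 -0.5] tip-back (home 93) [91.5 -0.3] screw-back [96.   3.6] tip-screw [-4.5 -3.9]
stage [ 0.6264 -0.11   -0.2362  0.0204] -13.53583532416897 0.6207165110225787
```

Run:
```python
from plant import r
print(r.hand_in())
```

```text
the job is handed in; nothing more can be done
None
```

I seated the stage, let it go, pushed the keeper to its stop and handed the job in at about 25 s. No verdict was reported.

- **Seating:** I lowered the stage in small steps. The feet touched at TCP z of about 56.6 mm, against 56.3 mm predicted for fully seated, and I then eased it about 0.4 mm towards -x. The press at the wrist stayed under about 8 N.
- **Stage height after letting go:** With closed fingertips, the nose read 43.2 mm (43.0 is perfect). Over the groove foot there was no contact at 43.2 mm, so that foot is no higher. I did not touch-check the flat foot, but both side views show the plate level.
- **Stage position:** The last wrist view puts it at yaw -13.5°, in line with the base, with its origin about 3 mm in x and 3.6 mm in y from the base's nominal.
- **Keeper:** It stopped moving while my push rose from 5 N to 8 N, so I took that as the stop. The tongue is over the nose.
- **Checks that disagreed:** The cameras gave a keeper travel of 26.9 mm (scene), 28.5 mm (side) and about 28.5 mm (wrist), all below the 30 mm of full travel. A first rough reading gave 25–26 mm. I put the gap down to pixel resolution and calibration, and the later figures are above the required 26 mm. The wrist-camera fit of the stage height came out 2.6 mm below the touch value; I trusted the touch.
- **Bystanders:** My path stayed clear of the comb, screwdriver and oil bottle. They look unmoved in the pictures, though I did not measure them. The arm was clear of everything at hand-in.

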